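# Pack the larva vials in rack order, then the divider and the slide mailer

## Task

Pack the three larva vials from the green rack into the bottom of the grey transport box, each standing upright in its own foam well and in the same order as in the rack: the vial next to the rack's grip lip goes into the well next to the box's pull handle, and so on along the row. Then fit the white divider tray inside the box above them, level on its four corner posts, and lay the blue slide mailer flat in the tray beside the grip fin. Do not let a vial tip over on the way.

Things in the scene. Friction and masses are not known exactly. Their poses are not given: they have to be found in the camera images.
- rack: Green vial rack, fixed, any heading: 108 (x) by 160 (y) by 28 mm high; origin at the centre of its underside. Two rows of three open square cells, 48 mm inside, 52 mm apart, cell floor at 4 mm: the row at x = +26 mm (y = -52, 0, 52) holds the vials, the row at x = -26 mm lies under the slips. Its flat grip lip sticks 31 mm out of the +y end, 24 mm up.
- box: Grey open transport box, fixed, any heading: inside 120 (x) by 196 (y) mm, walls 4 mm, rim 96 mm high; origin at the centre of its underside. Dark foam to 30 mm has three 48 mm square wells at x = 0, y = -56, 0, 56 mm, well floor at 4 mm. A 16 mm square post in each inner corner, top at 80 mm, carries the tray. Steel pull handle 28 mm out of the +y end, 60 mm up.
- vial_tall: Tall narrow clear vial with a white cap, loose, standing in the rack: body 22 mm diameter up to 52 mm, cap 24 mm diameter above that, 70 mm high over all; origin at the centre of its underside, z up; about 35 g.
- vial_middle: Middle-sized clear vial with a white cap, loose, standing in the rack: body 27 mm diameter up to 46 mm, cap 28 mm diameter above that, 60 mm high over all; origin at the centre of its underside, z up; about 45 g.
- vial_squat: Short wide clear vial with a white cap, loose, standing in the rack: body 31 mm diameter up to 38 mm, cap 33 mm diameter above that, 50 mm high over all; origin at the centre of its underside, z up; about 55 g.
- slip_tall: Paper form of the tall vial, 46 (x) by 42 mm plus a curled edge 12 mm more to -x, fixed on top of the rack (28 to 29 mm high, curl to 33 mm) in front of the cell (to its -x side) where that vial stands at the start. It stays, so it still shows that vial's place in the row afterwards. Origin at the centre of the flat part's underside.
- slip_middle: Paper form of the middle vial, 46 (x) by 42 mm plus a curled edge 12 mm more to -x, fixed on top of the rack (28 to 29 mm high, curl to 33 mm) in front of the cell (to its -x side) where that vial stands at the start. It stays, so it still shows that vial's place in the row afterwards. Origin at the centre of the flat part's underside.
- slip_squat: Paper form of the squat vial, 46 (x) by 42 mm plus a curled edge 12 mm more to -x, fixed on top of the rack (28 to 29 mm high, curl to 33 mm) in front of the cell (to its -x side) where that vial stands at the start. It stays, so it still shows that vial's place in the row afterwards. Origin at the centre of the flat part's underside.
- divider: White divider tray, loose on the bench: plate 108 (x) by 184 (y) mm, 4 mm thick, rim 3 mm thick rising to 10 mm, and a central upright grip fin 50 mm along x, 12 mm thick along y, top at 40 mm. Origin at the centre of its underside; the same both ways round; about 160 g. Fits the box with 6 mm to spare on every side, long side along the box's.
- mailer: Blue slide mailer, a flat closed case with a paper label, loose on the bench: 82 (x) by 30 (y) by 20 mm high, a small tab 4 mm beyond its +x end; origin at the centre of its underside; about 60 g. It fits in the tray on either side of the fin, its length parallel to the fin, its middle about 49 mm from the fin's.
Things that resemble listed ones, but are neither listed nor needed, are in the scene too. There is more than one size of the rack; the job needs the largest. What is shaped like the divider but black is not meant.

How it is judged:
By the outcome, as a careful person would: the job done as asked, in the order asked, and still so for the second after the job is handed in, with the robot touching nothing.
It also fails if it takes over 125 s, if anything falls off the work surface, if the arm or the gripper's body presses on something with over 40 N, if the wrist force passes 120 N, or if a joint passes its speed limit or range.

## Robot

A 6-joint arm with a two-finger parallel gripper is mounted at the origin on the work surface. World frame = base frame: x ahead of the robot, y to its left, z up, the work surface at z = 0. Lengths are in m, angles in rad, forces in N, time in s.
With the tool pointing down it reaches from about 0.375 to 0.975 m from the base axis. Payload 3.8 kg.
Tool frame: the origin (TCP) lies at the very end of the fingers, on their centre line; the grasp point (between the pads) lies 19 mm behind it; z points along the fingers, y is the line along which they close (so a half turn about z gives the same grasp; the last joint's range is limited). The gripper opens to 85 mm and grips with 20 to 120 N. Pads are 22 mm wide; open, the fingers measure 114 mm over their backs; the gripper's body (76 mm by 85 mm) begins 54 mm behind the grasp point. The pads swing forward as they close: fully open they stand 13 mm farther back than shut.
Start: joints at [-1.233, 0.264, 1.604, -0, 1.274, -0.037], TCP at [0.247, -0.628, 0.231] pointing down, gripper open.
Joint ranges: [-2.63, 2.63], [-0.94, 2.18], [0.31, 2.57], [-1.31, 4.45], [0, 2.66], [-2.55, 2.55]. Speed limits (rad/s): [2.57, 2.57, 3.14, 3.14, 3.14, 3.14].

## Interface

Orientations are given as a unit quaternion [x, y, z, w].
In Python, from rig import manip gives the robot as it stands.
- The arm moves only by the tool step_arm, never from a script. Its argument "targets" is a list of rows, each an object with "linear": the shift along the tool's x, y, z as a fraction of full scale, a list of three; "twist": the turn, a rotation vector about the tool's x, y, z as a fraction of full scale, a list of three. In form: [{"linear": [tx, ty, tz], "twist": [wx, wy, wz]}, ...]. A call has 1 to 5 rows; each row shifts and turns the commanded pose from where the row before left it, along the tool's axes as they then stand; what a row does not reach is not made up. Full scale, the value 1, is 6 cm for a shift and pi rad for a turn. A row lasts 1/8 s, in which the tool goes at most 62.5 mm and 10.7 degrees, less where a joint would pass 70% of its speed; a pose out of reach is approached as far as the arm can. A call with a number of a shift or a turn outside -1 to 1 is refused whole. A call with a gripper value outside its range is refused whole. "gripper" is the closure, from -1 (fully open) to 1 (shut), set as the call begins (left out, the last holds). The fingers move at their own pace and stop on an object; "squeeze" is the grip in N (left out, the last holds). Time passes only in rows, so rows that do not move let the fingers close. It gives the time, the measured TCP pose, the force, the opening and the grip force at its end, in the units of the state.
- manip.get_obs(): the state, without advancing time (a new reading comes with each control period).
- manip.grab_frame(name): name is "side" or "top"; returns (picture, depth): 480x640x3 uint8, red, green, blue; 480x640 float32, m along the optical axis (not along the pixel's ray), 0 where there is no reading.
- manip.camera_info(name): a dict with "fovy" (degrees; the focal length in pixels is half the picture's height over the tangent of half this angle, whatever the lens; pixels are square), "cx", "cy" (the principal point, pixels), "extrinsics" (4x4, takes a point from world to camera coordinates). Camera axes: x right, y down, z forward; pixel columns grow to the right and rows downward; lengths in m; the calibration is good to about 2 mm. A picture is of the moment at which its call begins. camera_info takes no time and is no camera call.
- manip.sign_off(): hands the job in; it is judged then, once.
Trained networks look in the newest picture that a camera, given by its name, has taken for a name from the list of things; names that differ only in an ending like _2 or _b are one class to them, and where a whole thing is asked for, a point or a joint stands for the part that bears it (a point fixed in the world has none). Each returns a list of dicts, best first, with "confidence" (0 to 1); they miss things now and then, are a little off and sometimes report something else, mostly with a low value. They report only what shows in the picture. A call takes as long as a camera call. They do not tell look-alikes from the thing itself.
- manip.search_frame(name, camera): "box" ([left, top, right, bottom] in pixels, round what is visible of it).
- manip.masks_of(name, camera): "region" (480x640 bool, what is visible of it) and "box" ([left, top, right, bottom] in pixels, round what is visible of it).
The state is a dict: "clock": time; "joint_pos": joint angles; "joint_velocities": joint speeds; "joint_torque": joint torques, N m; "eef_pos": TCP position; "tool_rot": TCP orientation; "wrist_force": force on the tool from outside, world axes, zero at the start; "ft_torque": the same for the moment, N m; "grip_width": finger opening in m; "grip_force": force on a finger pad.
Only numpy, scipy, OpenCV 4.12 (cv2) and the standard library are available. Lean on these libraries where they do the work, as an engineer would, in place of code of your own. Each camera call takes 0.05 s, during which the arm holds its last target. There are 200 camera calls.

## Working session

There is one attempt and no reset: what is moved stays moved. The work goes in short steps, Python scripts to look and compute and a tool call to move; the robot and the scene stay as the last step left them, time stands still between calls to the robot, and variables do not carry over. Pictures are saved under pics/ and viewed, at most 14 in all, crops included, and the job is handed in when it is done.

Besides the shell and the picture viewer there is one more tool, called after ">>>" by a JSON object that holds its "fn" and its "kwargs". step_arm: Moves the arm, as the interface text tells. Shift numbers are shares of 6 cm and turn numbers shares of pi rad, none past 1 either way. Its arguments: {"type":"object","properties":{"targets":{"type":"array"},"gripper":{"type":"number"},"squeeze":{"type":"number"}},"required":["targets"]}

```bash
mkdir -p pics
cat > h.py <<'E'
from rig import manip
import numpy as np, cv2
def info(n):
    c=manip.camera_info(n); f=240/np.tan(np.radians(c["fovy"])/2)
    return f,c["cx"],c["cy"],np.array(c["extrinsics"])
def cloud(n,d):
    f,cx,cy,E=info(n); v,u=np.mgrid[:480,:640]
    p=np.stack([(u-cx)/f*d,(v-cy)/f*d,d],-1)
    w=(p-E[:3,3])@E[:3,:3]; w[d<=0]=np.nan; return w
def proj(n,P):
    f,cx,cy,E=info(n); p=np.atleast_2d(P)@E[:3,:3].T+E[:3,3]
    return np.c_[p[:,0]/p[:,2]*f+cx,p[:,1]/p[:,2]*f+cy]
def save(n,im): cv2.imwrite("pics/"+n+".png",im[...,::-1])
E
python3 - <<'E'
from h import *
for n in("top","side"):
    im,d=manip.grab_frame(n); save(n+"0",im); np.savez(n+"0",im=im,d=d)
    print(n,info(n), manip.camera_info(n).keys())
    w=cloud(n,d)
    for t in ["rack","box","vial_tall","vial_middle","vial_squat","slip_tall","slip_middle","slip_squat","divider","mailer"]:
        for r in manip.masks_of(t,n)[:4]:
            m=r["region"]; q=w[m]; q=q[~np.isnan(q[:,0])]
            print(t,round(r["confidence"],2),np.round(r["box"]).astype(int),np.round(np.median(q,0),3) if len(q) else None, np.round(np.percentile(q[:,2],97),3) if len(q) else None)
print(manip.get_obs())
E
```

```text
top (np.float64(522.4241063354976), 323.0359381805746, 238.17467399981288, array([[ 0.00517596, -0.9998985 ,  0.01327417, -0.08454321],
       [-0.99113318, -0.00689216, -0.13269331,  0.45321648],
       [ 0.13277133, -0.01246965, -0.99106825,  1.27540111],
       [ 0.        ,  0.        ,  0.        ,  1.        ]])) dict_keys(['fovy', 'cx', 'cy', 'extrinsics'])
rack 0.87 [379 287 428 353] [ 0.255 -0.272  0.006] 0.024
rack 0.69 [377 192 442 275] [ 0.469 -0.278  0.021] 0.034
rack 0.69 [477 234 529 293] [ 0.395 -0.532  0.007] 0.024
rack 0.42 [107 158 212 264] [0.515 0.325 0.033] 0.098
box 0.59 [108 159 213 261] [0.514 0.324 0.033] 0.098
vial_tall 0.59 [394 220 409 232] [ 0.486 -0.271  0.073] 0.078
vial_tall 0.49 [246 209 324 259] [0.46  0.011 0.005] 0.036
vial_middle 0.7 [109 161 210 262] [0.514 0.324 0.033] 0.098
vial_middle 0.66 [403 200 421 212] [ 0.529 -0.298  0.062] 0.069
vial_squat 0.49 [386 238 405 252] [ 0.44  -0.253  0.054] 0.059
slip_tall 0.76 [410 224 434 244] [ 0.463 -0.326  0.03 ] 0.035
slip_tall 0.56 [109 160 212 262] [0.514 0.324 0.033] 0.098
slip_middle 0.86 [422 208 
[... 1638 characters left out ...]
286683e+00,  2.63870274e-01,  1.60401354e+00,  8.39587099e-06,
        1.27373335e+00, -3.68870498e-02]), 'joint_velocities': array([-1.23222734e-03,  5.51182083e-04,  5.01391323e-04, -4.06478103e-04,
        1.16570510e-03,  7.81423255e-05]), 'joint_torque': array([ 9.01398816e-04, -5.15079439e+01, -3.67737865e+01, -2.76817127e-05,
        6.45156451e-04,  3.59895314e-07]), 'eef_pos': array([ 0.2471201 , -0.62811271,  0.23129244]), 'tool_rot': array([ 9.82490636e-01,  1.86311968e-01,  2.13076770e-06, -1.27197911e-05]), 'wrist_force': array([-0.24253131,  0.17769954, -0.11881244]), 'ft_torque': array([0.02341488, 0.01191858, 0.02045674]), 'grip_force': 0.0, 'grip_width': 0.08556418397761234}
```

View pics/top0.png

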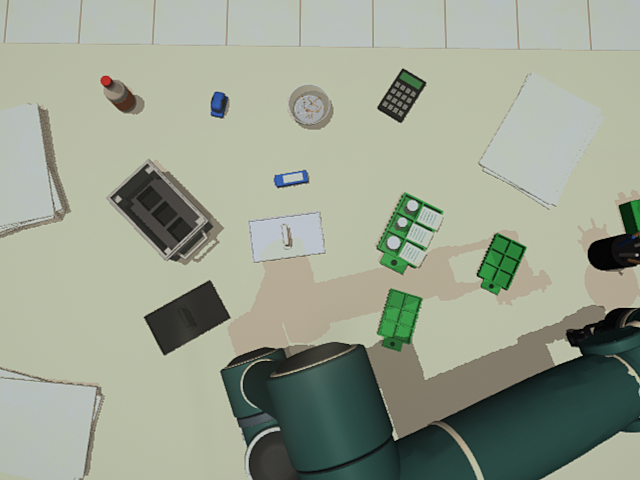

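View pics/side0.png

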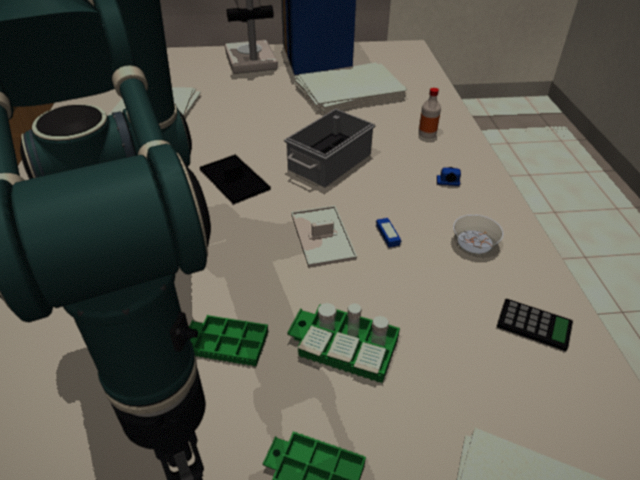

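The top view shows several candidates. I chose between them as follows:
- **Rack:** (410,230), (502,262), (400,318) and one at the right edge (630,215). The one at (410,230) is the largest and holds the vials and slips. Its lip is at (395,265), so the order from the lip is squat, tall, middle.
- **Divider:** white at (287,236), black at (187,317). White is the one meant.
- **Mailer:** (291,179) is a flat case with a label. The blue thing at (218,104) is a toy or camera.
- **Box:** (160,210), with its handle at (203,250).

```bash
cat > m.py <<'E'
from h import *
def rect(P):
    (c,s,a)=cv2.minAreaRect((P[:,:2]*1000).astype(np.float32)); 
    if s[0]<s[1]: s=s[::-1]; a+=90
    return np.round(c,1),np.round(s,1),round((a+90)%180-90,1)   # long side heading
E
python3 - <<'E'
from m import *
im=np.load("top0.npz")["im"]
save("crop",np.hstack([cv2.resize(im[140:280,100:235],None,fx=2.9,fy=2.9),cv2.resize(im[140:280,370:455],None,fx=2.9,fy=2.9),cv2.resize(im[140:280,245:330],None,fx=1.8,fy=2.9)]))
for n in("top","side"):
    z=np.load(n+"0.npz"); im,d=z["im"],z["d"]; w=cloud(n,d).copy()
    x,y,h=w[...,0],w[...,1],w[...,2]
    hs=cv2.cvtColor(im,cv2.COLOR_RGB2HSV)
    sel=lambda x0,x1,y0,y1,z0,z1:(x>x0)&(x<x1)&(y>y0)&(y<y1)&(h>z0)&(h<z1)
    t=sel(.3,.7,-.2,.2,-.02,.003)&(abs(x-.46)>.07); print(n,"table",np.nanmedian(h[t]))
    print("box rim",rect(w[sel(.35,.68,.17,.46,.088,.105)]))
    hd=sel(.35,.68,.17,.46,.04,.075); 
    print("wide55-66",rect(w[hd]))
    for nm,c,hh in(("squat",(.44,-.258),.05),("tall",(.487,-.276),.07),("mid",(.53,-.304),.06)):
        m=(abs(h-hh)<.009)&(np.hypot(x-c[0],y-c[1])<.03)&(hs[...,1]<90)
        m2=m&(h>np.nanmedian(h[m])-.003); q=w[m2]
        print(nm,m2.sum(),q.mean(0).round(4),np.r_[rect(q)[0],rect(q)[1]])
    m=sel(.36,.6,-.42,-.18,.008,.033)&(hs[...,0]>40)&(hs[...,0]<90)&(hs[...,1]>90); print("rack",rect(w[m]))
    m=sel(.36,.6,-.42,-.18,.024,.04)&(hs[...,1]<80);print("slips",rect(w[m]),w[m].mean(0))
    m=sel(.38,.54,-.1,.12,.0015,.05); print("div",rect(w[m]))
    m=sel(.38,.54,-.1,.12,.030,.05); print("fin",rect(w[m]),w[m].mean(0))
    m=sel(.56,.65,-.07,.07,.012,.04); print("mailer",rect(w[m]),w[m].mean(0))
E
```

```text
top table 8.187757358715355e-05
box rim (array([512. , 315.2]), array([215.9, 138.4]), 45.0)
wide55-66 (array([500.4, 307.1]), array([232.4, 127.7]), 46.7)
squat 128 [ 0.441  -0.2549  0.0546] [ 440.9 -254.7   31.7   31.3]
tall 68 [ 0.4884 -0.2738  0.0748] [ 489.5 -273.4   23.5   21.6]
mid 84 [ 0.5315 -0.3008  0.0646] [ 532.3 -300.7   26.3   24.5]
rack (array([ 465.9, -293.7]), array([191.6, 110.1]), -26.9)
slips (array([ 458.9, -301.1]), array([187.5, 106.9]), -25.9) [ 0.46085367 -0.32458039  0.0299012 ]
div (array([460.,  10.]), array([220., 160.]), -90.0)
fin (array([461.1,  11.8]), array([49.3, 12.3]), 8.2) [0.46031016 0.0112616  0.04064586]
mailer (array([608.8,   1.5]), array([86. , 31.4]), -79.9) [0.60825869 0.00105122 0.02035902]
side table -0.0001405670856571769
box rim (array([513.3, 311.7]), array([216.1, 138.7]), 44.6)
wide55-66 (array([504.9, 306.8]), array([240. , 133.8]), 45.2)
squat 204 [ 0.4414 -0.2565  0.0538] [ 441.8 -255.3   34.2   31.6]
tall 121 [ 0.4888 -0.2755  0.0735] [ 488.6 -274.5   24.6   22.3]
mid 162 [ 0.5322 -0.3023  0.0638] [ 532.6 -301.7   27.8   27.5]
rack (array([ 464.5, -296.2]), array([190.7, 115.2]), -27.2)
slips (array([ 458.4, -295.3]), array([180.3, 116.8]), -26.5) [ 0.46482942 -0.32161858  0.02927379]
div (array([460. ,   9.9]), array([219.5, 159.6]), 90.0)
fin (array([461.1,  10.4]), array([50.3, 16.8]), 6.9) [0.46020348 0.00830239 0.0372112 ]
mailer (array([609.3,  -0.8]), array([86.6, 31.8]), -79.3) [ 0.60878354 -0.00507481  0.01933757]
```

View pics/crop.png

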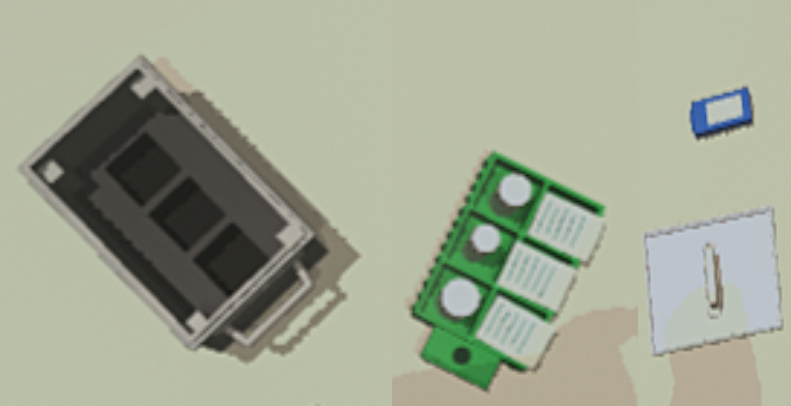

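The crop confirms the choices: large rack with vials and slips with its lip at lower left, white divider with fin, labelled mailer, and the box handle at lower right. I'll refine the box fit and plan the first move.

```bash
cat > plan.py <<'E'
# usage: plan.py x y z yaw_deg [step] : rows in tool axes from the measured pose (tool down)
import sys; from h import *
from scipy.spatial.transform import Rotation as R
o=manip.get_obs(); p=o["eef_pos"]; r=R.from_quat(o["tool_rot"]).as_matrix()
a=np.arctan2(r[1,0],r[0,0]); x,y,z,g=map(float,sys.argv[1:5]); step=float(sys.argv[5]) if len(sys.argv)>5 else .055
D=np.array([x,y,z])-p; g=(np.radians(g)-a+np.pi)%(2*np.pi)-np.pi
N=int(max(1,np.ceil(np.linalg.norm(D)/step),np.ceil(abs(g)/np.radians(10.2))))
print("t",round(o["clock"],2),"yaw",np.degrees(a).round(1),"D",D.round(4),"turn",np.degrees(g).round(1),"tilt",np.degrees(np.arccos(-r[2,2])).round(2))
for i in range(N):
    t=a+g*i/N; d=D/N; l=[d[0]*np.cos(t)+d[1]*np.sin(t),d[0]*np.sin(t)-d[1]*np.cos(t),-d[2]]
    print(np.round(np.array(l)/.06,3).tolist(),"tw",round(-g/N/np.pi,4))
E
python3 - <<'E'
from m import *
for n in("top","side"):
    z=np.load(n+"0.npz"); w=cloud(n,z["d"]); q=w[(w[...,0]>.35)&(w[...,0]<.68)&(w[...,1]>.17)&(w[...,1]<.46)&(abs(w[...,2]-.096)<.006)]
    best=None
    from scipy.optimize import minimize
    def cost(v):
        c,s=np.cos(v[2]),np.sin(v[2]); e=q[:,:2]*1e3-v[:2]; l=e@[c,s]; k=e@[-s,c]
        r=np.minimum(np.abs(np.abs(l)-100)+np.maximum(0,abs(k)-64),np.abs(np.abs(k)-62)+np.maximum(0,abs(l)-102)); return np.minimum(r,8).mean()
    for a in(43,45,47):
      s=minimize(cost,[512.5,313.5,np.radians(a)],method="Nelder-Mead",options=dict(initial_simplex=np.array([[512.5,313.5,np.radians(a)],[518,313.5,np.radians(a)],[512.5,319,np.radians(a)],[512.5,313.5,np.radians(a+3)]])))
      print(n,len(q),s.x[:2].round(1),np.degrees(s.x[2]).round(1),round(s.fun,2))
E
python3 plan.py 0.4413 -0.2557 0.13 -26.6
```

```text
top 1014 [511.8 314.3] 45.1 2.7
top 1014 [511.8 314.3] 45.1 2.7
top 1014 [511.8 314.3] 45.1 2.7
side 645 [512.8 312.8] 45.1 2.27
side 645 [512.8 312.8] 45.1 2.27
side 645 [512.8 312.8] 45.1 2.27
t 1.1 yaw 21.5 D [ 0.1942  0.3724 -0.1013] turn -48.1 tilt 0.0
[0.66, -0.574, 0.211] tw 0.0334
[0.597, -0.64, 0.211] tw 0.0334
[0.527, -0.699, 0.211] tw 0.0334
[0.45, -0.75, 0.211] tw 0.0334
[0.369, -0.793, 0.211] tw 0.0334
[0.284, -0.827, 0.211] tw 0.0334
[0.196, -0.853, 0.211] tw 0.0334
[0.106, -0.869, 0.211] tw 0.0334
```

>>> {"fn": "step_arm", "kwargs": {"targets": [{"linear":[0.66,-0.574,0.211],"twist":[0,0,0.0334]},{"linear":[0.597,-0.64,0.211],"twist":[0,0,0.0334]},{"linear":[0.527,-0.7,0.211],"twist":[0,0,0.0334]},{"linear":[0.45,-0.75,0.211],"twist":[0,0,0.0334]},{"linear":[0.369,-0.793,0.211],"twist":[0,0,0.0334]}], "gripper": -1, "squeeze": 30}}

```text
clock: 1.72
eef_pos: [0.3691, -0.3939, 0.1679]
tool_rot: [0.997, -0.077, 0.0, 0.0]
wrist_force: [0.4, -0.6, -0.5]
grip_width: 0.0853
grip_force: 0.0
```

>>> {"fn": "step_arm", "kwargs": {"targets": [{"linear":[0.284,-0.827,0.211],"twist":[0,0,0.0334]},{"linear":[0.196,-0.853,0.211],"twist":[0,0,0.0334]},{"linear":[0.106,-0.869,0.211],"twist":[0,0,0.0334]},{"linear":[0,0,0],"twist":[0,0,0]}]}}

```text
clock: 2.22
eef_pos: [0.4416, -0.2523, 0.1289]
tool_rot: [0.974, -0.228, -0.001, -0.001]
wrist_force: [0.2, -0.0, -0.3]
grip_width: 0.0856
grip_force: 0.0
```

```bash
python3 plan.py 0.4413 -0.2557 0.034 -26.6 0.03
```

```text
t 2.23 yaw -26.4 D [-0.0003 -0.0034 -0.0949] turn -0.2 tilt 0.14
[0.005, 0.013, 0.395] tw 0.0003
[0.005, 0.013, 0.395] tw 0.0003
[0.005, 0.013, 0.395] tw 0.0003
[0.005, 0.013, 0.395] tw 0.0003
```

>>> {"fn": "step_arm", "kwargs": {"targets": [{"linear":[0,0,0.4],"twist":[0,0,0]},{"linear":[0,0,0.4],"twist":[0,0,0]},{"linear":[0,0,0.4],"twist":[0,0,0]},{"linear":[0,0,0.38],"twist":[0,0,0]},{"linear":[0,0,0],"twist":[0,0,0]}]}}

```text
clock: 2.85
eef_pos: [0.4395, -0.2558, 0.0338]
tool_rot: [0.973, -0.23, -0.002, -0.0]
wrist_force: [-0.6, -0.5, 0.3]
grip_width: 0.0854
grip_force: 0.0
```

```bash
python3 plan.py 0.4413 -0.2557 0.034 -26.6 0.03
python3 - <<'E'
from h import *
im,d=manip.grab_frame("side"); save("a1",cv2.resize(im[260:400,260:430],None,fx=4,fy=4))
E
```

```text
t 2.85 yaw -26.6 D [0.0018 0.0001 0.0002] turn 0.0 tilt 0.21
[0.026, -0.015, -0.003] tw -0.0002
```

View pics/a1.png

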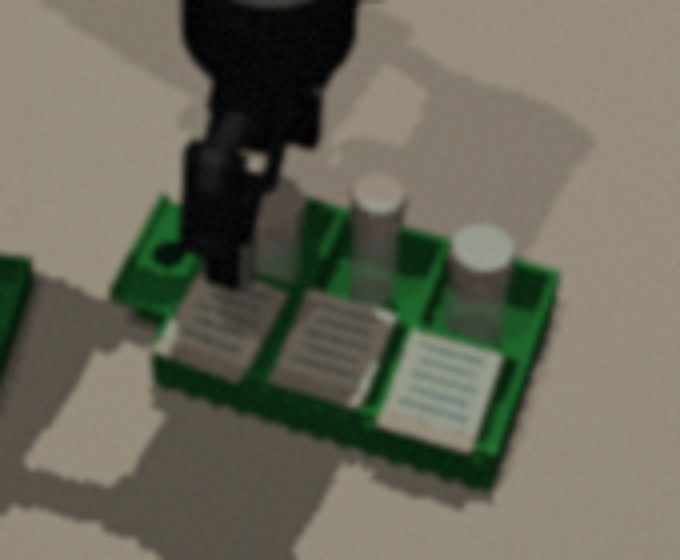

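The fingers straddle the squat vial, with the front finger above its slip at about (225,280) in the crop. Closing the gripper.

>>> {"fn": "step_arm", "kwargs": {"targets": [{"linear":[0.025,-0.015,0],"twist":[0,0,0]},{"linear":[0,0,0],"twist":[0,0,0]},{"linear":[0,0,0],"twist":[0,0,0]},{"linear":[0,0,0],"twist":[0,0,0]},{"linear":[0,0,0],"twist":[0,0,0]}], "gripper": 1, "squeeze": 30}}

```text
clock: 3.52
eef_pos: [0.4437, -0.256, 0.0362]
tool_rot: [0.973, -0.23, 0.001, 0.0]
wrist_force: [-0.3, 0.7, 5.2]
grip_width: 0.0314
grip_force: 29.6
```

>>> {"fn": "step_arm", "kwargs": {"targets": [{"linear":[0,0,-0.3],"twist":[0,0,0]},{"linear":[0,0,-0.8],"twist":[0,0,0]},{"linear":[0,0,-0.8],"twist":[0,0,0]},{"linear":[0,0,-0.5],"twist":[0,0,0]},{"linear":[0,0,0],"twist":[0,0,0]}]}}

```text
clock: 4.15
eef_pos: [0.445, -0.2568, 0.1832]
tool_rot: [0.973, -0.23, 0.003, 0.001]
wrist_force: [0.3, 0.5, 0.0]
grip_width: 0.0319
grip_force: 30.0
```

```bash
python3 plan.py 0.4727 0.274 0.18 45.1
python3 - <<'E'
from h import *
im,d=manip.grab_frame("side"); save("a2",cv2.resize(im[220:400,230:430],None,fx=3.3,fy=3.3))
E
```

```text
t 4.15 yaw -26.6 D [ 0.0277  0.5308 -0.0032] turn 71.7 tilt 0.41
[-0.355, -0.812, 0.005] tw -0.0398
[-0.251, -0.85, 0.005] tw -0.0398
[-0.143, -0.874, 0.005] tw -0.0398
[-0.033, -0.885, 0.005] tw -0.0398
[0.078, -0.882, 0.005] tw -0.0398
[0.188, -0.866, 0.005] tw -0.0398
[0.294, -0.836, 0.005] tw -0.0398
[0.396, -0.792, 0.005] tw -0.0398
[0.492, -0.737, 0.005] tw -0.0398
[0.58, -0.669, 0.005] tw -0.0398
```

View pics/a2.png

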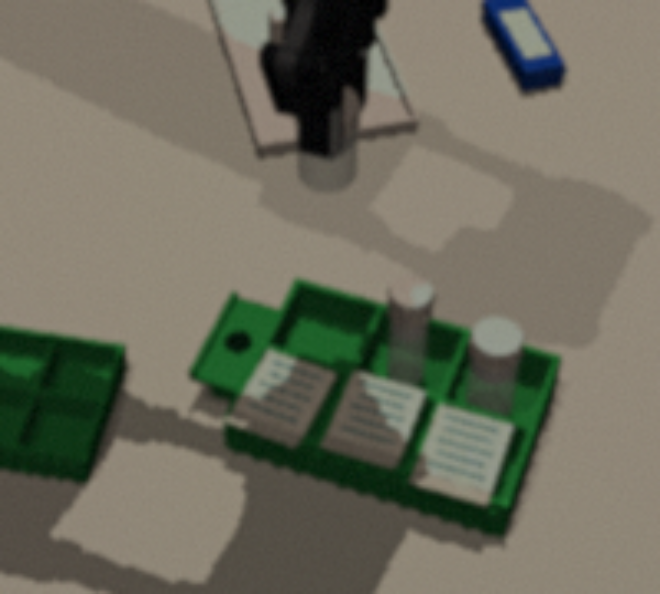

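The squat vial is held upright under the fingers, at (328,170) in the crop. Moving over the box.

>>> {"fn": "step_arm", "kwargs": {"targets": [{"linear":[-0.355,-0.812,0],"twist":[0,0,-0.04]},{"linear":[-0.251,-0.85,0],"twist":[0,0,-0.04]},{"linear":[-0.143,-0.874,0],"twist":[0,0,-0.04]},{"linear":[-0.033,-0.885,0],"twist":[0,0,-0.04]},{"linear":[0.078,-0.882,0],"twist":[0,0,-0.04]}]}}

```text
clock: 4.82
eef_pos: [0.4548, 0.0115, 0.1771]
tool_rot: [0.996, 0.084, -0.002, -0.0]
wrist_force: [0.2, 0.4, -0.3]
grip_width: 0.0316
grip_force: 30.1
```

>>> {"fn": "step_arm", "kwargs": {"targets": [{"linear":[0.188,-0.866,0],"twist":[0,0,-0.04]},{"linear":[0.294,-0.836,0],"twist":[0,0,-0.04]},{"linear":[0.396,-0.792,0],"twist":[0,0,-0.04]},{"linear":[0.492,-0.737,0],"twist":[0,0,-0.04]},{"linear":[0.58,-0.669,0],"twist":[0,0,-0.04]}]}}

```text
clock: 5.45
eef_pos: [0.4679, 0.2763, 0.1768]
tool_rot: [0.922, 0.388, -0.002, 0.0]
wrist_force: [0.5, -0.9, 0.1]
grip_width: 0.0315
grip_force: 30.1
```

>>> {"fn": "step_arm", "kwargs": {"targets": [{"linear":[0,0,0],"twist":[0,0,0]}]}}

```text
clock: 5.58
eef_pos: [0.468, 0.2779, 0.1769]
tool_rot: [0.922, 0.388, -0.002, -0.0]
wrist_force: [0.1, 0.5, -0.4]
grip_width: 0.0317
grip_force: 30.1
```

```bash
python3 plan.py 0.4727 0.274 0.042 45.1 .04
python3 - <<'E'
from h import *
im,d=manip.grab_frame("side"); w=cloud("side",d); p=manip.get_obs()["eef_pos"]
m=(np.hypot(w[...,0]-p[0],w[...,1]-p[1])<.03)&(w[...,2]>.11)&(w[...,2]<p[2]+.04)
q=w[m]; hs=cv2.cvtColor(im,cv2.COLOR_RGB2HSV)[m]
for lo in np.arange(.11,.2,.006):
    k=(q[:,2]>=lo)&(q[:,2]<lo+.006)
    if k.any(): print(round(lo-p[2],3),k.sum(),q[k].mean(0).round(3),np.ptp(q[k],axis=0).round(3),hs[k,2].mean().round())
E
```

```text
t 5.58 yaw 45.7 D [ 0.0047 -0.0039 -0.1349] turn -0.6 tilt 0.2
[0.002, 0.025, 0.562] tw 0.0008
[0.002, 0.025, 0.562] tw 0.0008
[0.002, 0.025, 0.562] tw 0.0008
[0.002, 0.025, 0.562] tw 0.0008
-0.037 5 [0.463 0.266 0.145] [0.027 0.01  0.002] 64.0
-0.031 25 [0.465 0.264 0.149] [0.027 0.018 0.005] 63.0
-0.025 26 [0.465 0.263 0.155] [0.027 0.016 0.005] 74.0
-0.019 31 [0.465 0.264 0.161] [0.027 0.019 0.005] 84.0
-0.013 26 [0.466 0.264 0.167] [0.027 0.018 0.006] 85.0
-0.007 23 [0.464 0.264 0.173] [0.026 0.015 0.004] 69.0
-0.001 30 [0.465 0.264 0.179] [0.04  0.026 0.005] 60.0
0.005 38 [0.464 0.265 0.185] [0.048 0.041 0.005] 53.0
0.011 64 [0.467 0.267 0.191] [0.048 0.046 0.006] 46.0
0.017 80 [0.465 0.273 0.196] [0.048 0.046 0.006] 43.0
0.023 37 [0.466 0.273 0.204] [0.048 0.043 0.006] 21.0
```

>>> {"fn": "step_arm", "kwargs": {"targets": [{"linear":[0.01,0.1,0.1],"twist":[0,0,0.003]},{"linear":[0,0,0.6],"twist":[0,0,0]},{"linear":[0,0,0.6],"twist":[0,0,0]},{"linear":[0,0,0.5],"twist":[0,0,0]},{"linear":[0,0,0.3],"twist":[0,0,0]}]}}

```text
clock: 6.25
eef_pos: [0.473, 0.269, 0.0507]
tool_rot: [0.925, 0.38, -0.002, 0.0]
wrist_force: [-0.0, -0.4, -0.8]
grip_width: 0.0315
grip_force: 30.2
```

```bash
python3 plan.py 0.4727 0.274 0.037 45.1 .04
```

```text
t 6.25 yaw 44.7 D [-0.0003  0.005  -0.0137] turn 0.4 tilt 0.22
[0.055, -0.063, 0.229] tw -0.0023
```

>>> {"fn": "step_arm", "kwargs": {"targets": [{"linear":[0.055,-0.063,0],"twist":[0,0,0]},{"linear":[0,0,0.1],"twist":[0,0,0]},{"linear":[0,0,0],"twist":[0,0,0]}]}}

```text
clock: 6.62
eef_pos: [0.4745, 0.2769, 0.048]
tool_rot: [0.924, 0.381, 0.001, -0.0]
wrist_force: [0.1, 0.3, 0.1]
grip_width: 0.0316
grip_force: 30.2
```

```bash
python3 plan.py 0.4727 0.274 0.037 45.1 .04
```

```text
t 6.62 yaw 44.8 D [-0.0018 -0.0029 -0.011 ] turn 0.3 tilt 0.08
[-0.055, 0.012, 0.183] tw -0.0014
```

>>> {"fn": "step_arm", "kwargs": {"targets": [{"linear":[-0.03,0,0.1],"twist":[0,0,0]},{"linear":[0,0,0.07],"twist":[0,0,0]},{"linear":[0,0,0],"twist":[0,0,0]},{"linear":[0,0,0],"twist":[0,0,0]}]}}

```text
clock: 7.12
eef_pos: [0.4726, 0.2753, 0.037]
tool_rot: [0.924, 0.381, -0.0, 0.0]
wrist_force: [-0.5, -0.4, -0.1]
grip_width: 0.0317
grip_force: 30.2
```

Release, opening to about 52 mm.

>>> {"fn": "step_arm", "kwargs": {"targets": [{"linear":[0,0,0.01],"twist":[0,0,0]},{"linear":[0,0,0],"twist":[0,0,0]},{"linear":[0,0,0],"twist":[0,0,0]}], "gripper": -0.25}}

```text
clock: 7.5
eef_pos: [0.4722, 0.2758, 0.0365]
tool_rot: [0.924, 0.381, -0.0, -0.0]
wrist_force: [-4.0, 4.4, 0.6]
grip_width: 0.0534
grip_force: 0.0
```

>>> {"fn": "step_arm", "kwargs": {"targets": [{"linear":[0,0,-0.2],"twist":[0,0,0]},{"linear":[0,0,-0.6],"twist":[0,0,0]},{"linear":[0,0,-0.8],"twist":[0,0,0]},{"linear":[0,0,-0.6],"twist":[0,0,0]}]}}

```text
clock: 8.0
eef_pos: [0.4739, 0.2752, 0.1717]
tool_rot: [0.924, 0.381, 0.002, 0.0]
wrist_force: [1.0, -0.3, 0.2]
grip_width: 0.053
grip_force: 0.0
```

```bash
python3 plan.py 0.4887 -0.2747 0.14 -26.6
```

```text
t 8.0 yaw 44.8 D [ 0.0148 -0.5499 -0.0317] turn -71.4 tilt 0.21
[-0.572, 0.607, 0.048] tw 0.0361
[-0.499, 0.667, 0.048] tw 0.0361
[-0.421, 0.72, 0.048] tw 0.0361
[-0.337, 0.763, 0.048] tw 0.0361
[-0.248, 0.796, 0.048] tw 0.0361
[-0.157, 0.819, 0.048] tw 0.0361
[-0.063, 0.831, 0.048] tw 0.0361
[0.031, 0.833, 0.048] tw 0.0361
[0.125, 0.824, 0.048] tw 0.0361
[0.218, 0.805, 0.048] tw 0.0361
[0.307, 0.775, 0.048] tw 0.0361
```

>>> {"fn": "step_arm", "kwargs": {"targets": [{"linear":[-0.572,0.607,0],"twist":[0,0,0.036]},{"linear":[-0.499,0.667,0],"twist":[0,0,0.036]},{"linear":[-0.421,0.72,0],"twist":[0,0,0.036]},{"linear":[-0.337,0.763,0.05],"twist":[0,0,0.036]},{"linear":[-0.248,0.796,0.05],"twist":[0,0,0.036]}], "gripper": -1}}

```text
clock: 8.62
eef_pos: [0.48, 0.0231, 0.1637]
tool_rot: [0.994, 0.107, 0.001, 0.001]
wrist_force: [0.1, -0.1, 0.3]
grip_width: 0.0857
grip_force: 0.0
```

>>> {"fn": "step_arm", "kwargs": {"targets": [{"linear":[-0.157,0.819,0.08],"twist":[0,0,0.036]},{"linear":[-0.063,0.831,0.08],"twist":[0,0,0.036]},{"linear":[0.031,0.833,0.08],"twist":[0,0,0.036]},{"linear":[0.125,0.824,0.08],"twist":[0,0,0.036]},{"linear":[0.218,0.805,0.05],"twist":[0,0,0.036]}]}}

```text
clock: 9.25
eef_pos: [0.4866, -0.2272, 0.1411]
tool_rot: [0.985, -0.175, 0.001, 0.001]
wrist_force: [1.2, 0.1, -0.1]
grip_width: 0.0854
grip_force: 0.0
```

>>> {"fn": "step_arm", "kwargs": {"targets": [{"linear":[0.307,0.775,0.05],"twist":[0,0,0.036]},{"linear":[0,0,0],"twist":[0,0,0]}]}}

```text
clock: 9.5
eef_pos: [0.4881, -0.2788, 0.1382]
tool_rot: [0.973, -0.231, 0.001, 0.001]
wrist_force: [-0.8, -0.1, -0.2]
grip_width: 0.0853
grip_force: 0.0
```

```bash
python3 plan.py 0.4887 -0.2747 0.044 -26.6 .035
python3 - <<'E'
from h import *
im,d=manip.grab_frame("top"); w=cloud("top",d); save("b1",cv2.resize(im[140:280,90:240],None,fx=4,fy=4))
m=(np.hypot(w[...,0]-.4727,w[...,1]-.275)<.035)&(abs(w[...,2]-.054)<.012); q=w[m]; print(m.sum(),q.mean(0),np.median(q,0),q.std(0))
E
```

```text
t 9.5 yaw -26.7 D [ 0.0006  0.0041 -0.0942] turn 0.1 tilt 0.15
[-0.007, -0.022, 0.523] tw -0.0002
[-0.007, -0.022, 0.523] tw -0.0002
[-0.007, -0.022, 0.523] tw -0.0002
160 [0.47001742 0.2719335  0.05387998] [0.47036625 0.27151303 0.05426049] [0.00849356 0.00885703 0.00343848]
```

View pics/b1.png

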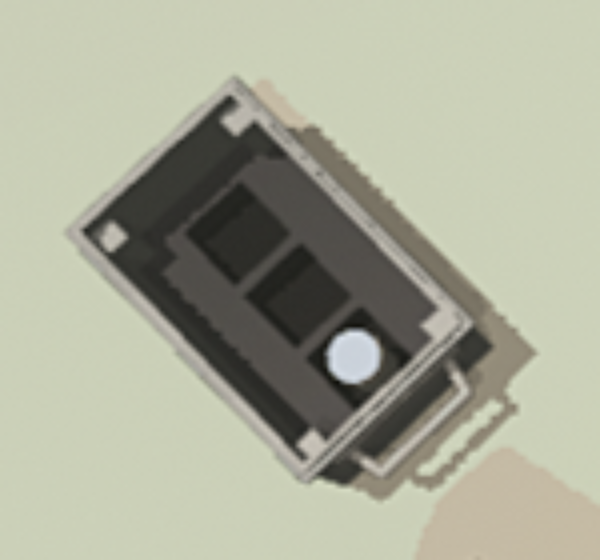

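The squat vial stands upright in the well next to the handle (cap at (353,355), top at 54 mm). Next is the tall vial.

>>> {"fn": "step_arm", "kwargs": {"targets": [{"linear":[-0.01,-0.03,0.3],"twist":[0,0,0]},{"linear":[0,0,0.4],"twist":[0,0,0]},{"linear":[0,0,0.5],"twist":[0,0,0]},{"linear":[0,0,0.3],"twist":[0,0,0]},{"linear":[0,0,0],"twist":[0,0,0]}]}}

```text
clock: 10.18
eef_pos: [0.4867, -0.2709, 0.045]
tool_rot: [0.974, -0.228, -0.002, -0.001]
wrist_force: [-0.9, -0.8, 0.1]
grip_width: 0.0854
grip_force: 0.0
```

```bash
python3 plan.py 0.4887 -0.2747 0.046 -26.6 .035
```

```text
t 10.18 yaw -26.4 D [ 0.002  -0.0038  0.001 ] turn -0.2 tilt 0.26
[0.058, 0.042, -0.016] tw 0.0014
```

>>> {"fn": "step_arm", "kwargs": {"targets": [{"linear":[0.04,0.02,-0.01],"twist":[0,0,0]},{"linear":[0,0,0],"twist":[0,0,0]}]}}

```text
clock: 10.42
eef_pos: [0.4913, -0.2759, 0.0494]
tool_rot: [0.974, -0.229, 0.001, 0.001]
wrist_force: [-0.8, -0.3, 0.9]
grip_width: 0.0856
grip_force: 0.0
```

>>> {"fn": "step_arm", "kwargs": {"targets": [{"linear":[0,0,0],"twist":[0,0,0]},{"linear":[0,0,0],"twist":[0,0,0]},{"linear":[0,0,0],"twist":[0,0,0]},{"linear":[0,0,0],"twist":[0,0,0]},{"linear":[0,0,0],"twist":[0,0,0]}], "gripper": 1}}

```text
clock: 11.05
eef_pos: [0.49, -0.2751, 0.0479]
tool_rot: [0.973, -0.229, 0.0, 0.0]
wrist_force: [-0.8, 0.0, 1.2]
grip_width: 0.023
grip_force: 29.3
```

>>> {"fn": "step_arm", "kwargs": {"targets": [{"linear":[0,0,-0.3],"twist":[0,0,0]},{"linear":[0,0,-0.8],"twist":[0,0,0]},{"linear":[0,0,-0.8],"twist":[0,0,0]},{"linear":[0,0,-0.5],"twist":[0,0,0]},{"linear":[0,0,0],"twist":[0,0,0]}]}}

```text
clock: 11.68
eef_pos: [0.4921, -0.2764, 0.1965]
tool_rot: [0.973, -0.229, 0.004, 0.001]
wrist_force: [-0.2, 0.4, -1.0]
grip_width: 0.0227
grip_force: 29.4
```

```bash
python3 plan.py 0.5123 0.3136 0.19 45.1
```

```text
t 11.68 yaw -26.4 D [ 0.0202  0.59   -0.0065] turn 71.5 tilt 0.47
[-0.371, -0.814, 0.01] tw -0.0361
[-0.276, -0.851, 0.01] tw -0.0361
[-0.178, -0.877, 0.01] tw -0.0361
[-0.078, -0.891, 0.01] tw -0.0361
[0.024, -0.894, 0.01] tw -0.0361
[0.125, -0.886, 0.01] tw -0.0361
[0.225, -0.866, 0.01] tw -0.0361
[0.321, -0.835, 0.01] tw -0.0361
[0.414, -0.793, 0.01] tw -0.0361
[0.501, -0.741, 0.01] tw -0.0361
[0.582, -0.68, 0.01] tw -0.0361
```

>>> {"fn": "step_arm", "kwargs": {"targets": [{"linear":[-0.371,-0.814,0],"twist":[0,0,-0.036]},{"linear":[-0.276,-0.851,0],"twist":[0,0,-0.036]},{"linear":[-0.178,-0.877,0],"twist":[0,0,-0.036]},{"linear":[-0.078,-0.891,0],"twist":[0,0,-0.036]},{"linear":[0.024,-0.894,0],"twist":[0,0,-0.036]}]}}

```text
clock: 12.3
eef_pos: [0.498, -0.0052, 0.1904]
tool_rot: [0.999, 0.054, -0.001, -0.0]
wrist_force: [1.4, 0.1, -0.2]
grip_width: 0.0229
grip_force: 29.5
```

>>> {"fn": "step_arm", "kwargs": {"targets": [{"linear":[0.125,-0.886,0],"twist":[0,0,-0.036]},{"linear":[0.225,-0.866,0],"twist":[0,0,-0.036]},{"linear":[0.321,-0.835,0],"twist":[0,0,-0.036]},{"linear":[0.414,-0.793,0],"twist":[0,0,-0.036]},{"linear":[0.501,-0.741,0],"twist":[0,0,-0.036]}]}}

```text
clock: 12.92
eef_pos: [0.5081, 0.2627, 0.1903]
tool_rot: [0.944, 0.33, -0.001, 0.0]
wrist_force: [1.6, -0.4, 0.1]
grip_width: 0.0229
grip_force: 29.5
```

>>> {"fn": "step_arm", "kwargs": {"targets": [{"linear":[0.582,-0.68,0],"twist":[0,0,-0.036]},{"linear":[0,0,0],"twist":[0,0,0]},{"linear":[0,0,0],"twist":[0,0,0]}]}}

```text
clock: 13.3
eef_pos: [0.5103, 0.3144, 0.1902]
tool_rot: [0.924, 0.381, -0.002, 0.0]
wrist_force: [0.5, -0.6, 0.0]
grip_width: 0.0232
grip_force: 29.6
```

```bash
python3 plan.py 0.5123 0.3136 0.06 45.1 .035;python3 - <<'E'
from h import *
im,d=manip.grab_frame("side"); w=cloud("side",d); p=manip.get_obs()["eef_pos"]
m=(np.hypot(w[...,0]-p[0],w[...,1]-p[1])<.025)&(w[...,2]>.11)&(w[...,2]<p[2]+.03)
q=w[m]
print(np.sort(q[:,2])[:8]-p[2])
for lo in(-.05,-.04,-.03,-.02): k=abs(q[:,2]-p[2]-lo)<.005; print(lo,k.sum(),q[k].mean(0)-p)
E
```

```text
t 13.3 yaw 44.9 D [ 0.002  -0.0008 -0.1302] turn 0.2 tilt 0.18
[0.004, 0.008, 0.543] tw -0.0003
[0.004, 0.008, 0.543] tw -0.0003
[0.004, 0.008, 0.543] tw -0.0003
[0.004, 0.008, 0.543] tw -0.0003
[-0.04508818 -0.04500197 -0.04413727 -0.04375083 -0.04312204 -0.04256638
 -0.04244698 -0.0413363 ]
-0.05 2 [ 0.00181271 -0.00483309 -0.04504507]
-0.04 29 [-0.00307753 -0.0079246  -0.03918567]
-0.03 29 [-0.00363995 -0.00766875 -0.03015958]
-0.02 32 [-0.00131101 -0.00995994 -0.01982376]
```

>>> {"fn": "step_arm", "kwargs": {"targets": [{"linear":[0.015,0.03,0.4],"twist":[0,0,0]},{"linear":[0,0,0.6],"twist":[0,0,0]},{"linear":[0,0,0.6],"twist":[0,0,0]},{"linear":[0,0,0.5],"twist":[0,0,0]},{"linear":[0,0,0.08],"twist":[0,0,0]}]}}

```text
clock: 13.98
eef_pos: [0.5111, 0.3115, 0.0582]
tool_rot: [0.925, 0.38, -0.003, 0.0]
wrist_force: [-0.0, -0.6, 0.3]
grip_width: 0.0229
grip_force: 29.6
```

>>> {"fn": "step_arm", "kwargs": {"targets": [{"linear":[0,0,0.08],"twist":[0,0,0]},{"linear":[0,0,0],"twist":[0,0,0]},{"linear":[0,0,0],"twist":[0,0,0]}]}}

```text
clock: 14.35
eef_pos: [0.5142, 0.3148, 0.0576]
tool_rot: [0.924, 0.381, 0.001, -0.0]
wrist_force: [0.2, 0.2, -0.5]
grip_width: 0.0231
grip_force: 29.6
```

```bash
python3 plan.py 0.5123 0.3136 0.0485 45.1 .035
```

```text
t 14.35 yaw 44.8 D [-0.0019 -0.0012 -0.0091] turn 0.3 tilt 0.14
[-0.037, -0.008, 0.152] tw -0.0015
```

>>> {"fn": "step_arm", "kwargs": {"targets": [{"linear":[-0.02,0,0.1],"twist":[0,0,0]},{"linear":[0,0,0.05],"twist":[0,0,0]},{"linear":[0,0,0],"twist":[0,0,0]},{"linear":[0,0,0],"twist":[0,0,0]}]}}

```text
clock: 14.85
eef_pos: [0.5127, 0.3139, 0.0479]
tool_rot: [0.924, 0.381, 0.0, -0.0]
wrist_force: [-0.9, -0.4, 6.0]
grip_width: 0.0228
grip_force: 30.0
```

Contact at 6 N: the vial is down on the well floor. Release slightly.

>>> {"fn": "step_arm", "kwargs": {"targets": [{"linear":[0,0,0],"twist":[0,0,0]},{"linear":[0,0,0],"twist":[0,0,0]},{"linear":[0,0,0],"twist":[0,0,0]}], "gripper": -0.1}}

```text
clock: 15.22
eef_pos: [0.5121, 0.3134, 0.0467]
tool_rot: [0.924, 0.381, -0.0, 0.0]
wrist_force: [0.2, 0.1, 0.0]
grip_width: 0.0468
grip_force: 0.0
```

>>> {"fn": "step_arm", "kwargs": {"targets": [{"linear":[0,0,-0.2],"twist":[0,0,0]},{"linear":[0,0,-0.6],"twist":[0,0,0]},{"linear":[0,0,-0.8],"twist":[0,0,0]},{"linear":[0,0,-0.4],"twist":[0,0,0]}]}}

```text
clock: 15.72
eef_pos: [0.514, 0.3144, 0.1715]
tool_rot: [0.924, 0.381, 0.003, -0.0]
wrist_force: [-0.2, 1.2, -0.3]
grip_width: 0.0471
grip_force: 0.0
```

```bash
python3 plan.py 0.5323 -0.3015 0.14 -26.6
```

```text
t 15.72 yaw 44.8 D [ 0.0183 -0.6159 -0.0315] turn -71.4 tilt 0.32
[-0.585, 0.625, 0.044] tw 0.0331
[-0.517, 0.682, 0.044] tw 0.0331
[-0.444, 0.732, 0.044] tw 0.0331
[-0.365, 0.774, 0.044] tw 0.0331
[-0.283, 0.808, 0.044] tw 0.0331
[-0.198, 0.833, 0.044] tw 0.0331
[-0.11, 0.849, 0.044] tw 0.0331
[-0.022, 0.856, 0.044] tw 0.0331
[0.067, 0.853, 0.044] tw 0.0331
[0.155, 0.842, 0.044] tw 0.0331
[0.242, 0.821, 0.044] tw 0.0331
[0.325, 0.792, 0.044] tw 0.0331
```

>>> {"fn": "step_arm", "kwargs": {"targets": [{"linear":[-0.585,0.625,0],"twist":[0,0,0.033]},{"linear":[-0.517,0.682,0],"twist":[0,0,0.033]},{"linear":[-0.444,0.732,0],"twist":[0,0,0.033]},{"linear":[-0.365,0.774,0.06],"twist":[0,0,0.033]},{"linear":[-0.283,0.808,0.06],"twist":[0,0,0.033]}], "gripper": -1}}

```text
clock: 16.35
eef_pos: [0.5205, 0.0553, 0.1611]
tool_rot: [0.991, 0.13, 0.001, 0.0]
wrist_force: [0.9, 0.6, -1.0]
grip_width: 0.0851
grip_force: 0.0
```

>>> {"fn": "step_arm", "kwargs": {"targets": [{"linear":[-0.198,0.833,0.06],"twist":[0,0,0.033]},{"linear":[-0.11,0.849,0.06],"twist":[0,0,0.033]},{"linear":[-0.022,0.856,0.06],"twist":[0,0,0.033]},{"linear":[0.067,0.853,0.06],"twist":[0,0,0.033]},{"linear":[0.155,0.842,0.06],"twist":[0,0,0.033]}]}}

```text
clock: 16.98
eef_pos: [0.5285, -0.2017, 0.1431]
tool_rot: [0.992, -0.128, 0.001, 0.0]
wrist_force: [0.6, -0.8, 1.0]
grip_width: 0.0853
grip_force: 0.0
```

>>> {"fn": "step_arm", "kwargs": {"targets": [{"linear":[0.242,0.821,0.06],"twist":[0,0,0.033]},{"linear":[0.325,0.792,0.04],"twist":[0,0,0.033]},{"linear":[0,0,0],"twist":[0,0,0]},{"linear":[0,0,0],"twist":[0,0,0]}]}}

```text
clock: 17.48
eef_pos: [0.5314, -0.3024, 0.1364]
tool_rot: [0.973, -0.229, -0.0, -0.0]
wrist_force: [-0.9, 0.9, -0.2]
grip_width: 0.0855
grip_force: 0.0
```

```bash
python3 plan.py 0.5323 -0.3015 0.042 -26.6 .035
python3 - <<'E'
from h import *
im,d=manip.grab_frame("top"); w=cloud("top",d); 
m=(np.hypot(w[...,0]-.512,w[...,1]-.314)<.03)&(abs(w[...,2]-.074)<.012); q=w[m]; print(m.sum(),q.mean(0),np.median(q,0),q.std(0))
E
```

```text
t 17.48 yaw -26.5 D [ 0.0009  0.0009 -0.0944] turn -0.1 tilt 0.03
[0.002, -0.007, 0.524] tw 0.0003
[0.002, -0.007, 0.524] tw 0.0003
[0.002, -0.007, 0.524] tw 0.0003
91 [0.51014164 0.31133479 0.07394425] [0.5100395  0.3116103  0.07415938] [0.00635446 0.00668191 0.0035927 ]
```

Tall vial stands in the middle well (top at 74 mm). Now the middle-sized vial.

>>> {"fn": "step_arm", "kwargs": {"targets": [{"linear":[0.01,-0.01,0.3],"twist":[0,0,0]},{"linear":[0,0,0.4],"twist":[0,0,0]},{"linear":[0,0,0.5],"twist":[0,0,0]},{"linear":[0,0,0.37],"twist":[0,0,0]},{"linear":[0,0,0],"twist":[0,0,0]}]}}

```text
clock: 18.15
eef_pos: [0.53, -0.2995, 0.0384]
tool_rot: [0.974, -0.228, -0.003, -0.001]
wrist_force: [0.7, 1.0, -0.0]
grip_width: 0.0855
grip_force: 0.0
```

>>> {"fn": "step_arm", "kwargs": {"targets": [{"linear":[0,0,0],"twist":[0,0,0]},{"linear":[0,0,0],"twist":[0,0,0]}]}}

```text
clock: 18.4
eef_pos: [0.5334, -0.3025, 0.0432]
tool_rot: [0.974, -0.228, 0.001, 0.0]
wrist_force: [-0.1, -0.5, 0.0]
grip_width: 0.0855
grip_force: 0.0
```

```bash
python3 plan.py 0.5323 -0.3015 0.042 -26.6 .035
```

```text
t 18.4 yaw -26.4 D [-0.0011  0.001  -0.0012] turn -0.2 tilt 0.14
[-0.024, -0.007, 0.019] tw 0.001
```

>>> {"fn": "step_arm", "kwargs": {"targets": [{"linear":[-0.01,0,0.02],"twist":[0,0,0]},{"linear":[0,0,0],"twist":[0,0,0]},{"linear":[0,0,0],"twist":[0,0,0]},{"linear":[0,0,0],"twist":[0,0,0]},{"linear":[0,0,0],"twist":[0,0,0]}], "gripper": 1}}

```text
clock: 19.02
eef_pos: [0.532, -0.3021, 0.0409]
tool_rot: [0.973, -0.229, 0.0, 0.0]
wrist_force: [-0.1, -0.2, 2.0]
grip_width: 0.027
grip_force: 29.4
```

>>> {"fn": "step_arm", "kwargs": {"targets": [{"linear":[0,0,-0.3],"twist":[0,0,0]},{"linear":[0,0,-0.8],"twist":[0,0,0]},{"linear":[0,0,-0.8],"twist":[0,0,0]},{"linear":[0,0,-0.6],"twist":[0,0,0]},{"linear":[0,0,0],"twist":[0,0,0]}]}}

```text
clock: 19.65
eef_pos: [0.5344, -0.3036, 0.1964]
tool_rot: [0.973, -0.229, 0.005, 0.002]
wrist_force: [1.0, 0.4, 1.1]
grip_width: 0.0269
grip_force: 29.6
```

```bash
python3 plan.py 0.5519 0.3532 0.19 45.1
```

```text
t 19.65 yaw -26.4 D [ 0.0175  0.6568 -0.0064] turn 71.5 tilt 0.54
[-0.384, -0.828, 0.009] tw -0.0331
[-0.296, -0.863, 0.009] tw -0.0331
[-0.205, -0.889, 0.009] tw -0.0331
[-0.112, -0.906, 0.009] tw -0.0331
[-0.017, -0.912, 0.009] tw -0.0331
[0.078, -0.909, 0.009] tw -0.0331
[0.172, -0.896, 0.009] tw -0.0331
[0.264, -0.874, 0.009] tw -0.0331
[0.353, -0.841, 0.009] tw -0.0331
[0.439, -0.8, 0.009] tw -0.0331
[0.52, -0.75, 0.009] tw -0.0331
[0.595, -0.692, 0.009] tw -0.0331
```

>>> {"fn": "step_arm", "kwargs": {"targets": [{"linear":[-0.384,-0.828,0],"twist":[0,0,-0.033]},{"linear":[-0.296,-0.863,0],"twist":[0,0,-0.033]},{"linear":[-0.205,-0.889,0],"twist":[0,0,-0.033]},{"linear":[-0.112,-0.906,0],"twist":[0,0,-0.033]},{"linear":[-0.017,-0.912,0],"twist":[0,0,-0.033]}]}}

```text
clock: 20.27
eef_pos: [0.5382, -0.0266, 0.1894]
tool_rot: [1.0, 0.03, -0.001, -0.0]
wrist_force: [0.3, 0.0, -0.4]
grip_width: 0.0268
grip_force: 29.7
```

>>> {"fn": "step_arm", "kwargs": {"targets": [{"linear":[0.078,-0.909,0],"twist":[0,0,-0.033]},{"linear":[0.172,-0.896,0],"twist":[0,0,-0.033]},{"linear":[0.264,-0.874,0],"twist":[0,0,-0.033]},{"linear":[0.353,-0.841,0],"twist":[0,0,-0.033]},{"linear":[0.439,-0.8,0],"twist":[0,0,-0.033]}]}}

```text
clock: 20.9
eef_pos: [0.5463, 0.2467, 0.1893]
tool_rot: [0.958, 0.285, -0.001, 0.0]
wrist_force: [0.1, -0.2, -1.4]
grip_width: 0.027
grip_force: 29.7
```

>>> {"fn": "step_arm", "kwargs": {"targets": [{"linear":[0.52,-0.75,0],"twist":[0,0,-0.033]},{"linear":[0.595,-0.692,0],"twist":[0,0,-0.033]},{"linear":[0,0,0],"twist":[0,0,0]},{"linear":[0,0,0],"twist":[0,0,0]}]}}

```text
clock: 21.4
eef_pos: [0.5499, 0.3541, 0.1892]
tool_rot: [0.924, 0.381, -0.001, 0.0]
wrist_force: [-0.0, -1.3, -0.8]
grip_width: 0.0268
grip_force: 29.8
```

```bash
python3 plan.py 0.5519 0.3532 0.051 45.1 .035;python3 - <<'E'
from h import *
im,d=manip.grab_frame("side"); w=cloud("side",d); p=manip.get_obs()["eef_pos"]
m=(np.hypot(w[...,0]-p[0],w[...,1]-p[1])<.025)&(w[...,2]>.11)&(w[...,2]<p[2]+.03)
q=w[m]
print(np.sort(q[:,2])[:8]-p[2])
for lo in(-.05,-.04,-.03,-.02): k=abs(q[:,2]-p[2]-lo)<.005; print(lo,k.sum(),q[k].mean(0)-p)
E
```

```text
t 21.4 yaw 44.9 D [ 0.002  -0.0009 -0.1382] turn 0.2 tilt 0.17
[0.003, 0.009, 0.576] tw -0.0003
[0.003, 0.009, 0.576] tw -0.0003
[0.003, 0.009, 0.576] tw -0.0003
[0.003, 0.009, 0.576] tw -0.0003
[-0.03678984 -0.03612341 -0.03607077 -0.03594704 -0.03588692 -0.03529473
 -0.0350421  -0.03491825]
-0.05 0 [nan nan nan]
-0.04 7 [-0.00055408 -0.0072125  -0.03587926]
-0.03 39 [-0.00206476 -0.00900622 -0.03038823]
-0.02 38 [-0.00248983 -0.00901117 -0.02047149]<stdin>:6: RuntimeWarning: Mean of empty slice.
  ret = um.true_divide(
```

>>> {"fn": "step_arm", "kwargs": {"targets": [{"linear":[0.01,0.03,0.4],"twist":[0,0,0]},{"linear":[0,0,0.6],"twist":[0,0,0]},{"linear":[0,0,0.6],"twist":[0,0,0]},{"linear":[0,0,0.5],"twist":[0,0,0]},{"linear":[0,0,0.15],"twist":[0,0,0]}]}}

```text
clock: 22.08
eef_pos: [0.5508, 0.351, 0.0529]
tool_rot: [0.925, 0.38, -0.003, 0.0]
wrist_force: [0.3, -0.2, -0.9]
grip_width: 0.0271
grip_force: 29.8
```

>>> {"fn": "step_arm", "kwargs": {"targets": [{"linear":[0,0,0.05],"twist":[0,0,0]},{"linear":[0,0,0],"twist":[0,0,0]},{"linear":[0,0,0],"twist":[0,0,0]}]}}

```text
clock: 22.45
eef_pos: [0.5536, 0.3544, 0.0543]
tool_rot: [0.924, 0.381, 0.001, -0.0]
wrist_force: [0.1, 0.0, -0.1]
grip_width: 0.0269
grip_force: 29.8
```

```bash
python3 plan.py 0.5519 0.3532 0.041 45.1 .035
```

```text
t 22.45 yaw 44.8 D [-0.0017 -0.0012 -0.0133] turn 0.3 tilt 0.16
[-0.034, -0.005, 0.222] tw -0.0015
```

>>> {"fn": "step_arm", "kwargs": {"targets": [{"linear":[-0.02,0,0.12],"twist":[0,0,0]},{"linear":[0,0,0.07],"twist":[0,0,0]},{"linear":[0,0,0.02],"twist":[0,0,0]},{"linear":[0,0,0],"twist":[0,0,0]}]}}

```text
clock: 22.95
eef_pos: [0.5519, 0.3535, 0.0409]
tool_rot: [0.924, 0.381, 0.0, -0.0]
wrist_force: [-1.0, -0.1, 5.8]
grip_width: 0.0268
grip_force: 30.1
```

>>> {"fn": "step_arm", "kwargs": {"targets": [{"linear":[0,0,0],"twist":[0,0,0]},{"linear":[0,0,0],"twist":[0,0,0]},{"linear":[0,0,0],"twist":[0,0,0]}], "gripper": -0.2}}

```text
clock: 23.32
eef_pos: [0.5511, 0.3533, 0.0396]
tool_rot: [0.924, 0.381, -0.0, -0.0]
wrist_force: [-1.2, 1.9, 0.4]
grip_width: 0.0514
grip_force: 0.0
```

>>> {"fn": "step_arm", "kwargs": {"targets": [{"linear":[0,0,-0.2],"twist":[0,0,0]},{"linear":[0,0,-0.6],"twist":[0,0,0]},{"linear":[0,0,-0.8],"twist":[0,0,0]},{"linear":[0,0,-0.6],"twist":[0,0,0]}]}}

```text
clock: 23.82
eef_pos: [0.5527, 0.3531, 0.1754]
tool_rot: [0.924, 0.381, 0.002, 0.0]
wrist_force: [0.4, -0.2, 0.0]
grip_width: 0.0512
grip_force: 0.0
```

```bash
python3 - <<'E'
from m import *
for n in("top","side"):
    z=np.load(n+"0.npz"); im,w=z["im"],cloud(n,z["d"])
    hs=cv2.cvtColor(im,cv2.COLOR_RGB2HSV).astype(int)
    m=(abs(w[...,0]-.46)<.085)&(abs(w[...,1]-.01)<.12)
    g=im.astype(int); bl=m&(g[...,2]-g[...,0]>-12 if n=="top" else m)&(w[...,2]<.02)
    bl2=m&(w[...,2]>.0035)&(w[...,2]<.02)
    for k in(bl,bl2):
        k=cv2.morphologyEx(k.astype(np.uint8),cv2.MORPH_OPEN,np.ones((3,3)))>0
        print(n,k.sum(),rect(w[k]))
E
python3 plan.py 0.461 0.011 0.14 8.2
```

```text
top 2903 (array([462.8,  13.9]), array([187., 113.]), -81.8)
top 679 (array([460.7,  12. ]), array([183.3, 108.7]), -81.9)
side 4920 (array([460.,  10.]), array([240., 170.]), -90.0)
side 579 (array([461.3,  11.1]), array([190.9, 108.8]), -82.1)
t 23.82 yaw 44.8 D [-0.0917 -0.3421 -0.0354] turn -36.6 tilt 0.18
[-0.729, 0.424, 0.084] tw 0.0291
[-0.687, 0.488, 0.084] tw 0.0291
[-0.64, 0.549, 0.084] tw 0.0291
[-0.587, 0.605, 0.084] tw 0.0291
[-0.53, 0.656, 0.084] tw 0.0291
[-0.468, 0.702, 0.084] tw 0.0291
[-0.402, 0.742, 0.084] tw 0.0291
```

>>> {"fn": "step_arm", "kwargs": {"targets": [{"linear":[-0.729,0.424,0],"twist":[0,0,0.029]},{"linear":[-0.687,0.488,0],"twist":[0,0,0.029]},{"linear":[-0.64,0.549,0],"twist":[0,0,0.029]},{"linear":[-0.587,0.605,0.1],"twist":[0,0,0.029]},{"linear":[-0.53,0.656,0.1],"twist":[0,0,0.029]}], "gripper": -0.2}}

```text
clock: 24.45
eef_pos: [0.4863, 0.107, 0.1611]
tool_rot: [0.987, 0.161, 0.001, 0.0]
wrist_force: [0.7, -1.0, 0.4]
grip_width: 0.0511
grip_force: 0.0
```

>>> {"fn": "step_arm", "kwargs": {"targets": [{"linear":[-0.468,0.702,0.3],"twist":[0,0,0.029]},{"linear":[-0.402,0.742,0.3],"twist":[0,0,0.029]},{"linear":[0,0,0],"twist":[0,0,0]},{"linear":[0,0,0],"twist":[0,0,0]}]}}

```text
clock: 24.95
eef_pos: [0.461, 0.0107, 0.125]
tool_rot: [0.997, 0.072, 0.001, -0.0]
wrist_force: [-0.7, -0.2, -0.0]
grip_width: 0.0515
grip_force: 0.0
```

```bash
python3 plan.py 0.461 0.0115 0.016 8.1 .035
python3 - <<'E'
from h import *
im,d=manip.grab_frame("top"); w=cloud("top",d); save("c1",cv2.resize(im[140:280,90:240],None,fx=4,fy=4))
for c,h in(((.4727,.274),.054),((.5123,.3136),.074),((.5519,.3532),.064)):
    m=(np.hypot(w[...,0]-c[0],w[...,1]-c[1])<.025)&(abs(w[...,2]-h)<.008); q=w[m]; print(m.sum(),q.mean(0).round(4),np.percentile(q[:,2],[5,50,95]).round(4))
E
```

```text
t 24.95 yaw 8.3 D [ 0.      0.0008 -0.109 ] turn -0.2 tilt 0.1
[0.001, -0.003, 0.454] tw 0.0002
[0.001, -0.003, 0.454] tw 0.0002
[0.001, -0.003, 0.454] tw 0.0002
[0.001, -0.003, 0.454] tw 0.0002
153 [0.4701 0.272  0.0549] [0.0498 0.0551 0.0594]
86 [0.5108 0.3117 0.0742] [0.069  0.0743 0.0779]
112 [0.55   0.3519 0.0646] [0.0584 0.0649 0.0689]
```

View pics/c1.png

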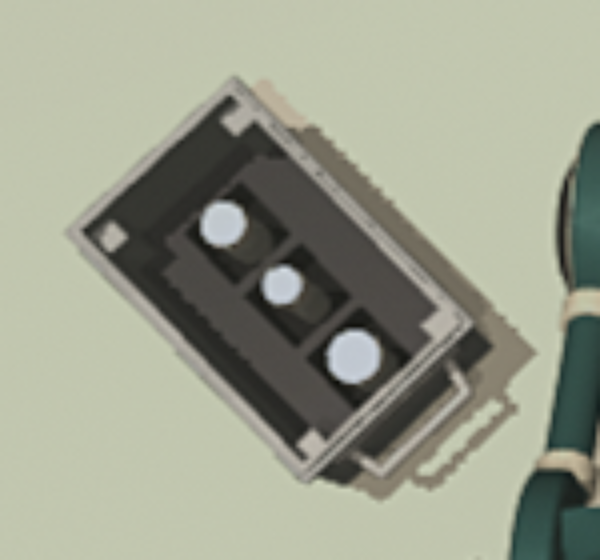

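All three vials stand in their wells at the right heights: (353,355) squat by the handle, (282,285) tall, (222,222) middle. Now the tray fin.

>>> {"fn": "step_arm", "kwargs": {"targets": [{"linear":[0,-0.01,0.4],"twist":[0,0,0]},{"linear":[0,0,0.5],"twist":[0,0,0]},{"linear":[0,0,0.5],"twist":[0,0,0]},{"linear":[0,0,0.3],"twist":[0,0,0]},{"linear":[0,0,0],"twist":[0,0,0]}]}}

```text
clock: 25.62
eef_pos: [0.4596, 0.0127, 0.0212]
tool_rot: [0.997, 0.074, -0.001, -0.0]
wrist_force: [0.2, -0.1, -0.2]
grip_width: 0.0513
grip_force: 0.0
```

>>> {"fn": "step_arm", "kwargs": {"targets": [{"linear":[0,0,0],"twist":[0,0,0]},{"linear":[0,0,0],"twist":[0,0,0]}]}}

```text
clock: 25.88
eef_pos: [0.4615, 0.0118, 0.0233]
tool_rot: [0.997, 0.073, 0.001, 0.0]
wrist_force: [-0.3, -0.3, -0.1]
grip_width: 0.0515
grip_force: 0.0
```

```bash
python3 plan.py 0.461 0.0115 0.015 8.1 .035
```

```text
t 25.88 yaw 8.3 D [-0.0005 -0.0003 -0.0083] turn -0.2 tilt 0.15
[-0.009, 0.004, 0.139] tw 0.0013
```

>>> {"fn": "step_arm", "kwargs": {"targets": [{"linear":[0,0,0.13],"twist":[0,0,0]},{"linear":[0,0,0],"twist":[0,0,0]}]}}

```text
clock: 26.12
eef_pos: [0.4595, 0.0114, 0.0138]
tool_rot: [0.997, 0.072, -0.0, -0.0]
wrist_force: [0.8, -0.2, -0.7]
grip_width: 0.0517
grip_force: 0.0
```

>>> {"fn": "step_arm", "kwargs": {"targets": [{"linear":[0,0,0],"twist":[0,0,0]},{"linear":[0,0,0],"twist":[0,0,0]},{"linear":[0,0,0],"twist":[0,0,0]},{"linear":[0,0,0],"twist":[0,0,0]},{"linear":[0,0,0],"twist":[0,0,0]}], "gripper": 1, "squeeze": 60}}

```text
clock: 26.75
eef_pos: [0.4604, 0.0114, 0.0144]
tool_rot: [0.997, 0.072, 0.0, 0.0]
wrist_force: [-0.1, -0.9, 1.6]
grip_width: 0.0108
grip_force: 60.4
```

>>> {"fn": "step_arm", "kwargs": {"targets": [{"linear":[0,0,-0.2],"twist":[0,0,0]},{"linear":[0,0,-0.6],"twist":[0,0,0]},{"linear":[0,0,-0.7],"twist":[0,0,0]},{"linear":[0,0,-0.7],"twist":[0,0,0]},{"linear":[0,0,-0.6],"twist":[0,0,0]}]}}

```text
clock: 27.38
eef_pos: [0.4598, 0.0115, 0.1842]
tool_rot: [0.997, 0.072, 0.0, 0.0]
wrist_force: [0.7, 0.1, -2.5]
grip_width: 0.0106
grip_force: 59.8
```

```bash
python3 plan.py 0.5123 0.3136 0.18 135.1
```

```text
t 27.38 yaw 8.3 D [ 0.0525  0.3021 -0.0042] turn 126.8 tilt 0.04
[0.123, -0.373, 0.005] tw -0.0542
[0.184, -0.347, 0.005] tw -0.0542
[0.24, -0.311, 0.005] tw -0.0542
[0.289, -0.266, 0.005] tw -0.0542
[0.33, -0.213, 0.005] tw -0.0542
[0.362, -0.154, 0.005] tw -0.0542
[0.382, -0.091, 0.005] tw -0.0542
[0.392, -0.024, 0.005] tw -0.0542
[0.391, 0.042, 0.005] tw -0.0542
[0.378, 0.108, 0.005] tw -0.0542
[0.354, 0.17, 0.005] tw -0.0542
[0.32, 0.228, 0.005] tw -0.0542
[0.277, 0.279, 0.005] tw -0.0542
```

>>> {"fn": "step_arm", "kwargs": {"targets": [{"linear":[0.123,-0.373,0],"twist":[0,0,-0.0542]},{"linear":[0.184,-0.347,0],"twist":[0,0,-0.0542]},{"linear":[0.24,-0.311,0],"twist":[0,0,-0.0542]},{"linear":[0.289,-0.266,0],"twist":[0,0,-0.0542]},{"linear":[0.33,-0.213,0],"twist":[0,0,-0.0542]}]}}

```text
clock: 28.0
eef_pos: [0.4797, 0.1283, 0.1823]
tool_rot: [0.877, 0.48, -0.0, -0.0]
wrist_force: [0.0, 0.2, -1.5]
grip_width: 0.0112
grip_force: 59.9
```

>>> {"fn": "step_arm", "kwargs": {"targets": [{"linear":[0.362,-0.154,0],"twist":[0,0,-0.0542]},{"linear":[0.382,-0.091,0],"twist":[0,0,-0.0542]},{"linear":[0.392,-0.024,0],"twist":[0,0,-0.0542]},{"linear":[0.391,0.042,0],"twist":[0,0,-0.0542]},{"linear":[0.378,0.108,0],"twist":[0,0,-0.0542]}]}}

```text
clock: 28.62
eef_pos: [0.4998, 0.2443, 0.1822]
tool_rot: [0.6, 0.8, -0.0, -0.0]
wrist_force: [-0.8, -0.8, -2.8]
grip_width: 0.0108
grip_force: 59.9
```

>>> {"fn": "step_arm", "kwargs": {"targets": [{"linear":[0.354,0.17,0],"twist":[0,0,-0.0542]},{"linear":[0.32,0.228,0],"twist":[0,0,-0.0542]},{"linear":[0.277,0.279,0],"twist":[0,0,-0.0542]},{"linear":[0,0,0],"twist":[0,0,0]},{"linear":[0,0,0],"twist":[0,0,0]}]}}

```text
clock: 29.25
eef_pos: [0.5119, 0.3128, 0.182]
tool_rot: [0.382, 0.924, -0.001, -0.0]
wrist_force: [0.4, -0.1, -1.7]
grip_width: 0.0106
grip_force: 59.9
```

```bash
python3 plan.py 0.5123 0.3136 0.18 135.1
python3 - <<'E'
from m import *
for n in("top","side"):
    im,d=manip.grab_frame(n); w=cloud(n,d); p=manip.get_obs()["eef_pos"]
    if n=="side": save("d1",cv2.resize(im[60:230,220:420],None,fx=3.5,fy=3.5))
    m=(np.hypot(w[...,0]-p[0],w[...,1]-p[1])<.13)&(abs(w[...,2]-p[2]+.008)<.010)
    m=cv2.morphologyEx(m.astype(np.uint8),cv2.MORPH_OPEN,np.ones((3,3)))>0
    q=w[m]; print(n,len(q),rect(q)); A=np.c_[q[:,:2]-p[:2],np.ones(len(q))]; print(np.linalg.lstsq(A,q[:,2],rcond=None)[0])
E
```

```text
t 29.25 yaw 135.0 D [ 0.0004  0.0008 -0.002 ] turn 0.1 tilt 0.08
[0.005, 0.014, 0.033] tw -0.0004
top 2132 (array([512.3, 312.3]), array([186.5, 107.5]), 44.9)
[ 0.00524127 -0.01174097  0.17299752]
side 1530 (array([512.8, 311.8]), array([193.4, 112.9]), 45.7)
[ 0.00046732 -0.00231382  0.17256104]
```

View pics/d1.png

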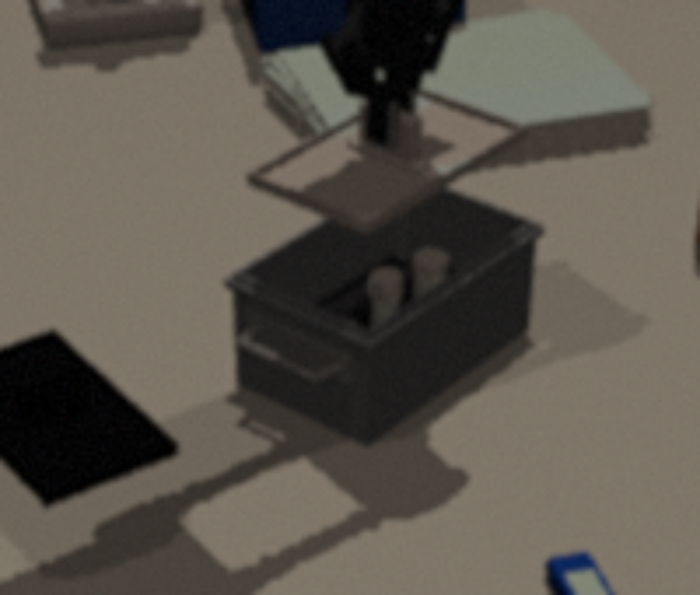

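The tray hangs level above the box and is aligned within about 1.5 mm (tray at (385,165), vials visible below). Lowering to just above the rim.

>>> {"fn": "step_arm", "kwargs": {"targets": [{"linear":[0.015,0.018,0.1],"twist":[0,0,0]},{"linear":[0,0,0.4],"twist":[0,0,0]},{"linear":[0,0,0.4],"twist":[0,0,0]},{"linear":[0,0,0.2],"twist":[0,0,0]},{"linear":[0,0,0],"twist":[0,0,0]}]}}

```text
clock: 29.98
eef_pos: [0.5118, 0.3141, 0.1149]
tool_rot: [0.382, 0.924, -0.001, -0.001]
wrist_force: [0.2, -0.0, -2.0]
grip_width: 0.0109
grip_force: 59.9
```

>>> {"fn": "step_arm", "kwargs": {"targets": [{"linear":[0,0,0],"twist":[0,0,0]},{"linear":[0,0,0],"twist":[0,0,0]}]}}

```text
clock: 30.22
eef_pos: [0.5135, 0.3153, 0.1176]
tool_rot: [0.382, 0.924, 0.001, 0.001]
wrist_force: [0.5, -0.2, -1.5]
grip_width: 0.0108
grip_force: 59.9
```

```bash
python3 plan.py 0.5121 0.3143 0.0955 135.1
```

```text
t 30.23 yaw 135.1 D [-0.0014 -0.001  -0.0221] turn -0.0 tilt 0.13
[0.005, -0.028, 0.368] tw 0.0001
```

>>> {"fn": "step_arm", "kwargs": {"targets": [{"linear":[0,-0.015,0.12],"twist":[0,0,0]},{"linear":[0,0,0.12],"twist":[0,0,0]},{"linear":[0,0,0.1],"twist":[0,0,0]},{"linear":[0,0,0],"twist":[0,0,0]}]}}

```text
clock: 30.72
eef_pos: [0.5117, 0.314, 0.0952]
tool_rot: [0.382, 0.924, -0.0, -0.0]
wrist_force: [-0.4, 0.3, -2.4]
grip_width: 0.0107
grip_force: 59.9
```

>>> {"fn": "step_arm", "kwargs": {"targets": [{"linear":[0,0,0.03],"twist":[0,0,0]},{"linear":[0,0,0],"twist":[0,0,0]}]}}

```text
clock: 30.98
eef_pos: [0.5121, 0.3143, 0.0945]
tool_rot: [0.382, 0.924, 0.0, 0.0]
wrist_force: [-1.2, 0.1, 2.2]
grip_width: 0.0109
grip_force: 60.4
```

Contact with the posts at the expected height (0.0944). Release, raise, and look.

>>> {"fn": "step_arm", "kwargs": {"targets": [{"linear":[0,0,0],"twist":[0,0,0]},{"linear":[0,0,0],"twist":[0,0,0]},{"linear":[0,0,0],"twist":[0,0,0]}], "gripper": 0.2, "squeeze": 30}}

```text
clock: 31.35
eef_pos: [0.5121, 0.3143, 0.0941]
tool_rot: [0.382, 0.924, 0.0, 0.0]
wrist_force: [-1.0, -0.2, 1.1]
grip_width: 0.0342
grip_force: 0.0
```

>>> {"fn": "step_arm", "kwargs": {"targets": [{"linear":[0,0,-0.3],"twist":[0,0,0]},{"linear":[0,0,-0.7],"twist":[0,0,0]},{"linear":[0,0,-0.5],"twist":[0,0,0]}]}}

```text
clock: 31.72
eef_pos: [0.5128, 0.3147, 0.1872]
tool_rot: [0.382, 0.924, 0.001, 0.001]
wrist_force: [1.7, 0.3, -0.4]
grip_width: 0.034
grip_force: 0.0
```

```bash
python3 plan.py 0.609 0.001 0.1 100.3
python3 - <<'E'
from m import *
n="top"
z=np.load(n+"0.npz"); im,w=z["im"],cloud(n,z["d"]); g=im.astype(int)
for n in("top","side"):
    z=np.load(n+"0.npz"); w=cloud(n,z["d"])
    m=(abs(w[...,0]-.608)<.05)&(abs(w[...,1])<.06)&(w[...,2]>.015)&(w[...,2]<.03)
    print(n,rect(w[m]))
E
```

```text
t 31.73 yaw 135.1 D [ 0.0962 -0.3137 -0.0872] turn -34.8 tilt 0.17
[-0.689, -0.368, 0.208] tw 0.0276
[-0.719, -0.307, 0.208] tw 0.0276
[-0.742, -0.243, 0.208] tw 0.0276
[-0.761, -0.178, 0.208] tw 0.0276
[-0.773, -0.111, 0.208] tw 0.0276
[-0.78, -0.044, 0.208] tw 0.0276
[-0.781, 0.024, 0.208] tw 0.0276
top (array([608.8,   1.5]), array([86. , 31.4]), -79.9)
side (array([609.5,  -1.7]), array([84.8, 31.8]), -79.3)
```

>>> {"fn": "step_arm", "kwargs": {"targets": [{"linear":[-0.689,-0.368,0],"twist":[0,0,0.0276]},{"linear":[-0.719,-0.307,0],"twist":[0,0,0.0276]},{"linear":[-0.742,-0.243,0],"twist":[0,0,0.0276]},{"linear":[-0.761,-0.178,0.1],"twist":[0,0,0.0276]},{"linear":[-0.773,-0.111,0.3],"twist":[0,0,0.0276]}], "gripper": -0.5}}

```text
clock: 32.35
eef_pos: [0.5829, 0.0889, 0.163]
tool_rot: [0.573, 0.82, 0.002, 0.002]
wrist_force: [0.9, 1.6, -0.3]
grip_width: 0.0637
grip_force: 0.0
```

>>> {"fn": "step_arm", "kwargs": {"targets": [{"linear":[-0.78,-0.044,0.5],"twist":[0,0,0.0276]},{"linear":[-0.781,0.024,0.5],"twist":[0,0,0.0276]},{"linear":[0,0,0],"twist":[0,0,0]},{"linear":[0,0,0],"twist":[0,0,0]}]}}

```text
clock: 32.85
eef_pos: [0.6088, 0.0006, 0.1011]
tool_rot: [0.641, 0.768, 0.001, 0.0]
wrist_force: [-0.5, -0.1, 1.0]
grip_width: 0.0641
grip_force: 0.0
```

```bash
python3 plan.py 0.609 0.0005 0.007 100.3 .03
python3 - <<'E'
from m import *
im,d=manip.grab_frame("top"); w=cloud("top",d); save("e1",cv2.resize(im[140:280,90:310],None,fx=3.5,fy=3.5))
m=(np.hypot(w[...,0]-.512,w[...,1]-.314)<.11)&(abs(w[...,2]-.087)<.006); q=w[m]
print(len(q),rect(q))
k=(np.hypot(w[...,0]-.512,w[...,1]-.314)<.05)&(w[...,2]>.11)&(w[...,2]<.13); print("fin",rect(w[k]),w[k].mean(0))
k=m&(abs(w[...,2]-.084)<.004); q=w[k]; print(np.linalg.lstsq(np.c_[q[:,:2]-[.512,.314],np.ones(len(q))],q[:,2],rcond=None)[0])
E
```

```text
t 32.85 yaw 100.3 D [ 0.0002 -0.0001 -0.0941] turn -0.0 tilt 0.06
[-0.001, 0.001, 0.392] tw 0.0001
[-0.001, 0.001, 0.392] tw 0.0001
[-0.001, 0.001, 0.392] tw 0.0001
[-0.001, 0.001, 0.392] tw 0.0001
3498 (array([512. , 315.7]), array([214.3, 138.7]), 45.3)
fin (array([511.4, 313.6]), array([49.2, 13.6]), -43.9) [0.51079595 0.31240095 0.11914199]
[-8.70822628e-05 -1.00420492e-03  8.48386632e-02]
```

View pics/e1.png

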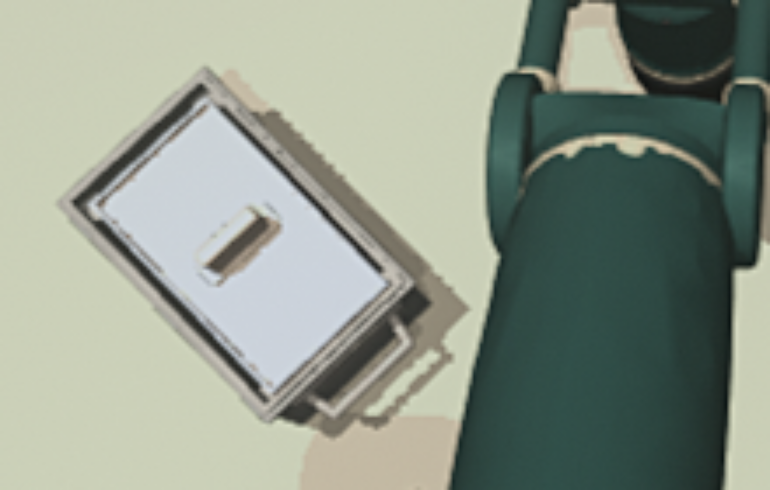

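The tray sits level inside the box: plate at 84 mm with slope ≈ 0, and the fin at (237,242). Now the mailer.

>>> {"fn": "step_arm", "kwargs": {"targets": [{"linear":[0,0,0.4],"twist":[0,0,0]},{"linear":[0,0,0.5],"twist":[0,0,0]},{"linear":[0,0,0.4],"twist":[0,0,0]},{"linear":[0,0,0.15],"twist":[0,0,0]},{"linear":[0,0,0],"twist":[0,0,0]}]}}

```text
clock: 33.52
eef_pos: [0.6084, 0.0014, 0.0136]
tool_rot: [0.64, 0.768, 0.0, 0.0]
wrist_force: [0.3, 0.5, 0.0]
grip_width: 0.0643
grip_force: 0.0
```

>>> {"fn": "step_arm", "kwargs": {"targets": [{"linear":[0,0,0.05],"twist":[0,0,0]},{"linear":[0,0,0],"twist":[0,0,0]},{"linear":[0,0,0],"twist":[0,0,0]}]}}

```text
clock: 33.9
eef_pos: [0.6087, 0.0004, 0.0107]
tool_rot: [0.64, 0.768, 0.0, 0.0]
wrist_force: [0.1, 0.5, 0.2]
grip_width: 0.0639
grip_force: 0.0
```

```bash
python3 plan.py 0.609 0.0005 0.007 100.3 .03
```

```text
t 33.9 yaw 100.3 D [ 0.0003  0.0001 -0.0037] turn -0.0 tilt 0.06
[0.0, 0.005, 0.061] tw 0.0002
```

>>> {"fn": "step_arm", "kwargs": {"targets": [{"linear":[0,0,0.06],"twist":[0,0,0]},{"linear":[0,0,0],"twist":[0,0,0]},{"linear":[0,0,0],"twist":[0,0,0]},{"linear":[0,0,0],"twist":[0,0,0]},{"linear":[0,0,0],"twist":[0,0,0]}], "gripper": 1, "squeeze": 40}}

```text
clock: 34.52
eef_pos: [0.6081, 0.0004, 0.0062]
tool_rot: [0.64, 0.768, -0.0, -0.0]
wrist_force: [-0.1, -0.3, 0.1]
grip_width: 0.0287
grip_force: 40.0
```

>>> {"fn": "step_arm", "kwargs": {"targets": [{"linear":[0,0,-0.3],"twist":[0,0,0]},{"linear":[0,0,-0.8],"twist":[0,0,0]},{"linear":[0,0,-0.9],"twist":[0,0,0]},{"linear":[0,0,-0.8],"twist":[0,0,0]},{"linear":[0,0,-0.2],"twist":[0,0,0]}]}}

```text
clock: 35.15
eef_pos: [0.6112, 0.0004, 0.1927]
tool_rot: [0.64, 0.768, 0.003, 0.004]
wrist_force: [0.5, -0.3, -1.4]
grip_width: 0.0292
grip_force: 40.0
```

```bash
python3 plan.py 0.4775 0.2795 0.18 135.1
```

```text
t 35.15 yaw 100.4 D [-0.1337  0.2791 -0.0127] turn 34.7 tilt 0.55
[0.829, -0.226, 0.035] tw -0.0322
[0.848, -0.141, 0.035] tw -0.0322
[0.858, -0.055, 0.035] tw -0.0322
[0.859, 0.032, 0.035] tw -0.0322
[0.851, 0.118, 0.035] tw -0.0322
[0.835, 0.204, 0.035] tw -0.0322
```

>>> {"fn": "step_arm", "kwargs": {"targets": [{"linear":[0.829,-0.226,0],"twist":[0,0,-0.0322]},{"linear":[0.848,-0.141,0],"twist":[0,0,-0.0322]},{"linear":[0.858,-0.055,0],"twist":[0,0,-0.0322]},{"linear":[0.859,0.032,0],"twist":[0,0,-0.0322]},{"linear":[0.851,0.118,0],"twist":[0,0,-0.0322]}]}}

```text
clock: 35.78
eef_pos: [0.4951, 0.234, 0.1856]
tool_rot: [0.427, 0.904, -0.001, -0.001]
wrist_force: [0.5, 0.1, -0.4]
grip_width: 0.0289
grip_force: 40.0
```

>>> {"fn": "step_arm", "kwargs": {"targets": [{"linear":[0.835,0.204,0],"twist":[0,0,-0.0322]},{"linear":[0,0,0],"twist":[0,0,0]},{"linear":[0,0,0],"twist":[0,0,0]}]}}

```text
clock: 36.15
eef_pos: [0.4739, 0.2792, 0.1857]
tool_rot: [0.381, 0.924, -0.001, -0.0]
wrist_force: [0.2, -0.6, -0.6]
grip_width: 0.0291
grip_force: 40.0
```

```bash
python3 plan.py 0.4775 0.2795 0.105 135.1
python3 - <<'E'
from m import *
for n in("top","side"):
    im,d=manip.grab_frame(n); w=cloud(n,d); p=manip.get_obs()["eef_pos"]; g=im.astype(int)
    if n=="side": save("f1",cv2.resize(im[60:230,220:420],None,fx=3.5,fy=3.5))
    m=(np.hypot(w[...,0]-p[0],w[...,1]-p[1])<.07)&(w[...,2]>p[2]-.012)&(w[...,2]<p[2]+.02)&(g[...,2]-g[...,0]>20)
    if m.sum()>20: q=w[m]; print(n,len(q),rect(q),np.percentile(q[:,2],[2,98])-p[2])
E
```

```text
t 36.15 yaw 135.2 D [ 0.0036  0.0003 -0.0807] turn -0.1 tilt 0.09
[-0.02, 0.023, 0.673] tw 0.0002
[-0.02, 0.023, 0.673] tw 0.0002
top 126 (array([477.5, 273.5]), array([70.2, 29.8]), -44.2) [0.00921472 0.01891507]
side 175 (array([471.5, 271.7]), array([84.8, 31.9]), -38.8) [-0.00208329  0.01578275]
```

View pics/f1.png

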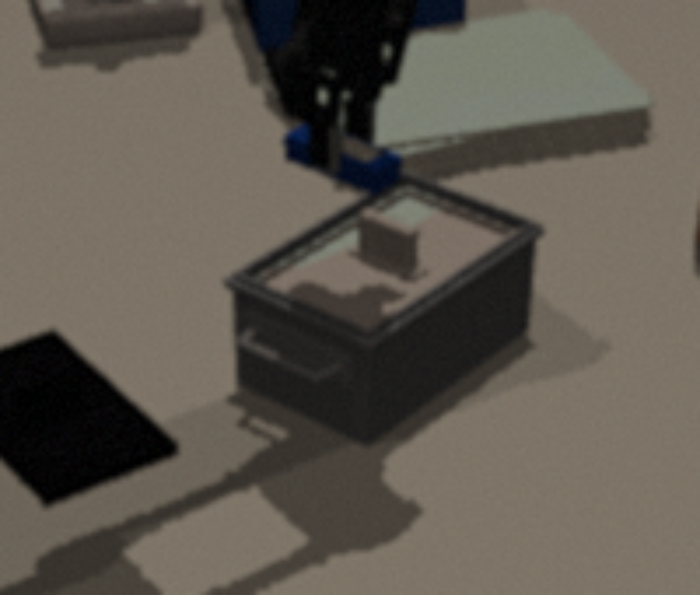

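The mailer is held level above the handle half of the tray, at (343,158) in the crop, with the fin clear. Lowering.

>>> {"fn": "step_arm", "kwargs": {"targets": [{"linear":[-0.02,0.045,0.2],"twist":[0,0,0]},{"linear":[0,0,0.5],"twist":[0,0,0]},{"linear":[0,0,0.4],"twist":[0,0,0]},{"linear":[0,0,0.2],"twist":[0,0,0]},{"linear":[0,0,0],"twist":[0,0,0]}]}}

```text
clock: 36.88
eef_pos: [0.4767, 0.2796, 0.107]
tool_rot: [0.382, 0.924, -0.001, -0.001]
wrist_force: [-0.3, 0.2, 0.1]
grip_width: 0.0289
grip_force: 40.0
```

>>> {"fn": "step_arm", "kwargs": {"targets": [{"linear":[0,0,0],"twist":[0,0,0]},{"linear":[0,0,0],"twist":[0,0,0]}]}}

```text
clock: 37.12
eef_pos: [0.4782, 0.281, 0.1097]
tool_rot: [0.382, 0.924, 0.001, 0.001]
wrist_force: [0.1, 0.2, 0.1]
grip_width: 0.0287
grip_force: 40.0
```

```bash
python3 plan.py 0.4771 0.2799 0.091 135.1
```

```text
t 37.12 yaw 135.1 D [-0.0011 -0.0011 -0.0187] turn -0.0 tilt 0.13
[-0.0, -0.026, 0.311] tw 0.0001
```

>>> {"fn": "step_arm", "kwargs": {"targets": [{"linear":[0,-0.01,0.12],"twist":[0,0,0]},{"linear":[0,0,0.1],"twist":[0,0,0]},{"linear":[0,0,0.08],"twist":[0,0,0]},{"linear":[0,0,0],"twist":[0,0,0]},{"linear":[0,0,0],"twist":[0,0,0]}]}}

```text
clock: 37.75
eef_pos: [0.4768, 0.2802, 0.0902]
tool_rot: [0.382, 0.924, -0.0, -0.0]
wrist_force: [-0.4, 0.1, -0.3]
grip_width: 0.0289
grip_force: 40.1
```

>>> {"fn": "step_arm", "kwargs": {"targets": [{"linear":[0,0,0.01],"twist":[0,0,0]},{"linear":[0,0,0],"twist":[0,0,0]}]}}

```text
clock: 38.0
eef_pos: [0.4768, 0.2802, 0.0902]
tool_rot: [0.382, 0.924, -0.0, -0.0]
wrist_force: [-1.2, 0.0, 4.7]
grip_width: 0.029
grip_force: 40.6
```

>>> {"fn": "step_arm", "kwargs": {"targets": [{"linear":[0,0,0],"twist":[0,0,0]},{"linear":[0,0,0],"twist":[0,0,0]},{"linear":[0,0,0],"twist":[0,0,0]}], "gripper": 0.05}}

```text
clock: 38.38
eef_pos: [0.4768, 0.2801, 0.0896]
tool_rot: [0.382, 0.924, -0.0, -0.0]
wrist_force: [0.0, 0.6, 0.0]
grip_width: 0.0409
grip_force: 0.0
```

>>> {"fn": "step_arm", "kwargs": {"targets": [{"linear":[0,0,-0.2],"twist":[0,0,0]},{"linear":[0,0,-0.5],"twist":[0,0,0]},{"linear":[0,0,-0.8],"twist":[0,0,0]},{"linear":[0,0,-0.8],"twist":[0,0,0]}]}}

```text
clock: 38.88
eef_pos: [0.4767, 0.2801, 0.2298]
tool_rot: [0.382, 0.924, 0.0, 0.0]
wrist_force: [0.6, 1.1, 0.6]
grip_width: 0.0406
grip_force: 0.0
```

>>> {"fn": "step_arm", "kwargs": {"targets": [{"linear":[0.3,0.8,0],"twist":[0,0,0]},{"linear":[0.3,0.8,0],"twist":[0,0,0]},{"linear":[-0.5,-0.8,0],"twist":[0,0,0]},{"linear":[-0.8,-0.5,0],"twist":[0,0,0]},{"linear":[-0.8,-0.5,0],"twist":[0,0,0]}]}}

```text
clock: 39.5
eef_pos: [0.5324, 0.2072, 0.2283]
tool_rot: [0.381, 0.925, 0.0, 0.0]
wrist_force: [0.6, 0.5, 0.1]
grip_width: 0.0406
grip_force: 0.0
```

>>> {"fn": "step_arm", "kwargs": {"targets": [{"linear":[-0.8,-0.4,0],"twist":[0,0,0]},{"linear":[-0.8,-0.4,0],"twist":[0,0,0]},{"linear":[-0.8,-0.4,0],"twist":[0,0,0]},{"linear":[-0.4,0,0],"twist":[0,0,0]}]}}

```text
clock: 40.0
eef_pos: [0.6011, 0.0358, 0.2289]
tool_rot: [0.383, 0.924, 0.0, 0.001]
wrist_force: [-0.2, 0.7, -0.6]
grip_width: 0.0408
grip_force: 0.0
```

Run:
```python
from m import *
o=[]
for n in("top","side"):
    im,d=manip.grab_frame(n); w=cloud(n,d); g=im.astype(int)
    o.append(cv2.resize(im[135:275,90:240] if n=="top" else im[90:200,260:400],(390,364)))
    m=(np.hypot(w[...,0]-.477,w[...,1]-.28)<.07)&(abs(w[...,2]-.104)<.006)&(g[...,2]-g[...,0]>0); q=w[m]
    if m.sum()>20: print(n,len(q),rect(q),np.percentile(q[:,2],[5,50,95]))
    for c in((.478,.348),(.546,.28),(.56,.35),(.53,.36)):
        k=(np.hypot(w[...,0]-c[0],w[...,1]-c[1])<.012)&(w[...,2]<.09)&(w[...,2]>.07); print(c,k.sum(),np.nanmedian(w[k][:,2]) if k.any() else None)
save("g1",np.hstack(o))
```

```text
top 337 (array([480.6, 267.2]), array([110.3,  60.5]), -71.7) [0.09931037 0.10440843 0.10823606]
(0.478, 0.348) 56 0.08541332482115277
(0.546, 0.28) 50 0.08535605888655945
(0.56, 0.35) 75 0.08506198378736242
(0.53, 0.36) 75 0.08562164219276258
side 198 (array([477.8, 277.8]), array([84.8, 33.8]), -45.3) [0.09846132 0.10329632 0.10575916]
(0.478, 0.348) 32 0.08501657596727372
(0.546, 0.28) 15 0.08556191000841855
(0.56, 0.35) 31 0.08350209114332105
(0.53, 0.36) 0 None
```

View pics/g1.png

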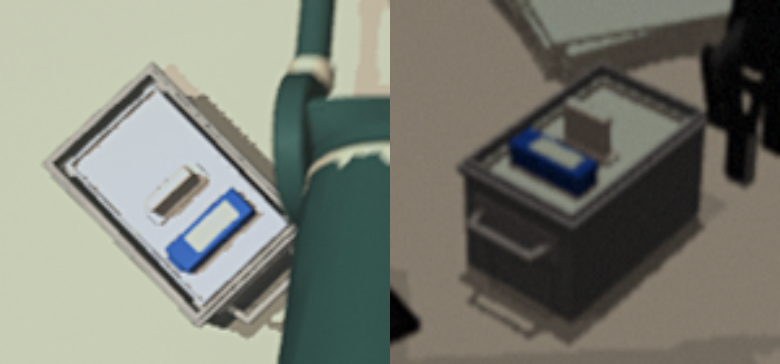

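The tray is level at 84–85 mm and the mailer lies flat in it, top at 104 mm, beside the fin ((212,228) left, (553,160) right). The arm is clear, so I'm handing in.

```bash
python3 -c "
from rig import manip
print(manip.sign_off())"
```

```text
the job is handed in; nothing more can be done
None
```

The job is handed in at about 40 s on the clock: the three vials stand upright in the box in rack order (squat next to the handle, then tall, then middle), the white tray sits level on its posts, and the blue mailer lies flat beside the fin.

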